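Lock a push-and-twist rail anchor against a card tray

ROBOT

A 7-joint arm with a two-finger parallel gripper is mounted at the origin on the work surface. World frame = base frame: x ahead of the robot, y to its left, z up, the work surface at z = 0. Lengths are in m, angles in rad, forces in N, time in s.
With the tool pointing down it reaches from about 0.4 to 0.85 m from the base axis. Payload 4.4 kg.
Tool frame: the origin (TCP) lies on the centre line of the jaws, within the pads' length; the fingertips stand bot.finger_overhang ahead of it and the grasp point (between the pads) lies 8 mm behind it (bot.finger_overhang is the distance from the TCP to the fingertips, in m); z points along the fingers, y is the direction in which the jaws open and shut (so a half turn about z gives the same grasp; the last joint's range is limited). The gripper opens to 94 mm and grips with 3 to 60 N. Pads are 16 mm wide; open, the fingers measure 119 mm over their backs; the gripper's body (75 mm by 177 mm) begins 78 mm behind the grasp point.
Start: joints at [1.238, 0.628, 0.038, 1.517, -0.027, 0.996, -0.02], TCP at [0.171, -0.627, 0.216] pointing down, gripper open.
Joint ranges: [-3.06, 3.06], [-0.37, 2.12], [-1.25, 1.32], [0.18, 2.47], [-1.1, 4.24], [0.23, 1.98], [-2.94, 2.94]. Speed limits (rad/s): [2.57, 2.57, 3.14, 3.14, 3.14, 3.14, 3.14].

INTERFACE

Orientations are given as a rotation vector (axis times angle).
In Python, from bench import state, viewer, bot gives the robot as it stands.
- The arm moves only by the tool arm_command, never from a script. Its argument "increments" is a list of rows, each a list of 7 numbers: the opening, from 0 (shut) to 1 (fully open), then the shift along the world's x, y, z normalised to -1 to 1, where 1 is 0.3 m, then the turn, a rotation vector about the world's x, y, z normalised to -1 to 1, where 1 is pi rad. In form: [[claw, x, y, z, ax, ay, az], ...]. A call has 1 to 5 rows; each row is the pose to reach, as a shift and turn from the pose commanded when the call began, turning the shorter way round; what a row does not reach only later rows make up. A row lasts 1/8 s, in which the tool goes at most 62.5 mm and 10.7 degrees, less where a joint would pass 70% of its speed; a pose out of reach is approached as far as the arm can. A call with a number of a shift or a turn outside -1 to 1 is refused whole. A call with a gripper value outside its range is refused whole. The fingers move at their own pace and stop on an object; "newtons" is the grip in N (left out, the last holds). Time passes only in rows, so rows that repeat a pose let the fingers close. It gives the time, the measured TCP pose, the force and the opening at its end, in the units of the state.
- state(): the state, without advancing time (a new reading comes with each control period).
- viewer.read_camera(name): name is "side" or "top" or "wrist"; returns a dict with "image" (480x640x3 uint8, red, green, blue), "K" (3x3 intrinsics, pixels), "xyz" and "attitude" of the camera in the world. Camera axes: x right, y up, looking along -z (the intrinsics and any distortion apply to the point x, -y, -z); pixel columns grow to the right and rows downward; lengths in m; the calibration is good to about 2 mm. A picture is of the moment at which its call begins. There is no depth.
- bot.hand_in(): hands the job in, once; it reports no verdict.
The state is a dict: "clock": time; "joint_positions": joint angles; "joint_velocities": joint speeds; "joint_efforts": joint torques, N m; "eef_pos": TCP position; "orientation": TCP orientation; "wrist_force": force on the tool from outside, world axes, zero at the start; "ft_torque": the same for the moment, N m; "width": finger opening in m.
Only numpy, scipy, OpenCV 4.12 (cv2) and the standard library are available. Lean on these libraries where they do the work, as an engineer would, in place of code of your own. Each camera call takes 0.05 s, during which the arm holds its last target.

TASK

Take the push-and-twist anchor out of its parking block, drop its T-shaped foot through the slot of the shelf rail well short of the card tray, and slide it along the slot until it bears, lightly but definitely, on the tray's sprung buffer. Keeping it there, press it down against its own spring, twist it a quarter turn and let it spring up so that it locks crosswise under the rail's lips, upright and still bearing on the buffer, then let go. Do not ram the buffer or force the anchor hard down or up in the rail, and leave the plain pin, label box, tape ring and screwdriver where they are.

Things in the scene. Friction and masses are not known exactly. Their poses are not given: they have to be found in the camera images.
- anchor_grip (a point): Centre of the black grip bar of the loose steel anchor (0.13 to 0.2 kg, 80 mm tall, z up its stem). The bar is 36 mm long along x, 14 mm wide along y (grip it across these 14 mm), 28 mm tall. Below it runs a 9 mm round stem, with a 40 mm collar on it and a T-foot, parallel to the bar, at the bottom: underside 66 mm below this point.
- anchor_foot (a point): Centre of the underside of the anchor's T-foot, axes as the anchor. The foot is 34 mm long (x), 11 mm wide (y), 10 mm tall. Two grooves across its upper face, 8 mm wide, 4 mm deep, 8.5 mm either side of the stem, take the rail's flanges when it locks.
- anchor: Whole anchor, origin at the underside of its foot. Its round steel collar (40 mm diameter, 10 mm thick) slides on the stem: underside 11 mm above the origin at rest. A spring holds it down: 5 N starts it up the stem, then 1.2 N per mm, 20 mm of travel. The collar's rim is what meets the buffer.
- slot (a point): Point on the centre line of the rail's slot, level with the deck's top. x runs along the slot towards the tray, z up. The slot is 14 mm wide, open from above from x = -140 mm to the tray. Its lips, with hanging flanges at its edges, make it 10 mm deep; below is a cavity 40 mm wide, its floor 28 mm below this point.
- deck: Fixed shelf deck, plywood with the steel rail let in flush, top 34 mm above the table; origin under the slot point. Foot's underside below deck top: 11 mm when the collar lands; 19 mm or more, best 22 (about 18 N), it is clear of the flanges and turns either way; 28 it hits the floor. Let up crosswise it locks at 15 mm, held up by about 10 N. Deck x -140 to 260, y +-100 mm.
- tray: White card tray 150 x 120 x 55 mm (cards to 66), fixed over the slot; origin at deck height, middle of its front face; front faces -x. Before it is a rubber buffer bar, 50 mm wide, 2 to 14 mm above the deck. Its setting is not measured: its face is 35 to 80 mm in front of the origin, find it by touch. It yields 2.5 N per mm for 8 mm; 4 to 9 N is a good push.
- block: Fixed wooden parking block 110 x 60 x 30 mm, origin centre of its underside. The anchor stands in a pocket at x = -25 mm, foot along the block's x, 11 mm deep, collar on the block's top. Lift it straight up 25 mm to clear.
- pin: Bystander: plain steel pin, 12 mm thick, 34 mm tall, in the block at x = +36 mm, its top 48 mm above the table; origin at its foot.
- label_box: Bystander: small cardboard box 55 x 22 x 14 mm lying on the deck beside the slot; origin centre of its underside.
- tape: Bystander: grey ring, 70 mm diameter, 19 mm tall, on the table; origin centre of its underside.
- driver: Bystander: screwdriver lying on the table along its x.
Things that resemble listed ones, but are neither listed nor needed, are in the scene too. Of the things like the anchor, leave any that is yellow; of the rest the larger one is meant.

How it is judged:
By the outcome, as a careful person would: the job done as asked, in the order asked, and still so for the second after the job is handed in, with the robot touching nothing.
It also fails if it takes over 48 s, if anything falls off the work surface, if the arm or the gripper's body presses on something with over 40 N, if the wrist force passes 120 N, or if a joint passes its speed limit or range.

## Working session

There is one attempt and no reset: what is moved stays moved. The work goes in short steps, Python scripts to look and compute and a tool call to move; the robot and the scene stay as the last step left them, time stands still between calls to the robot, and variables do not carry over. Pictures are saved under pics/ and viewed, and the job is handed in when it is done.

Besides the shell and the picture viewer there is one more tool, called after "Request:" in YAML: its name, and indented under it one key for each argument. arm_command: Moves the arm, as the interface text tells. Scaled input: -1 to 1 covers 0.3 m each way for a shift and pi rad each way for a turn. Its arguments: {"type":"object","properties":{"increments":{"type":"array","items":{"type":"array","items":{"type":"number"}}},"newtons":{"type":"number"}},"required":["increments"]}

```bash
ls; mkdir -p pics; python3 - <<'E'
from bench import state, viewer, bot
import cv2
s=state();print(s);print(bot.finger_overhang)
for n in("side","top","wrist"):
    d=viewer.read_camera(n);cv2.imwrite(f"pics/{n}0.png",d["image"][:,:,::-1]);print(n,d["K"],d["xyz"],d["attitude"],[k for k in d])
E
```

```text
pics
{'clock': 0.0, 'joint_positions': array([ 1.2381916 ,  0.62933739,  0.03845875,  1.51833733, -0.0269871 ,
        0.99629327, -0.01997611]), 'joint_velocities': array([ 0.00012731,  0.0015092 ,  0.00055947, -0.00064838,  0.00019613,
       -0.00040957, -0.0001915 ]), 'joint_efforts': array([ 1.33069029e-04, -5.49706757e+01,  1.14367984e+00, -1.86623454e+01,
       -5.22299716e-02,  2.37096328e-02,  1.42851641e-04]), 'eef_pos': array([ 0.17122101, -0.62638734,  0.21556989]), 'orientation': array([-3.11185841e+00, -4.17638026e-01,  4.56177401e-04]), 'wrist_force': array([-0.35497591, -0.49022743, -0.53822255]), 'ft_torque': array([0.02259918, 0.05566032, 0.01865459]), 'width': 0.09398101664650038}
0.011
side [[443.16588417   0.         322.45187335]
 [  0.         443.16588417 236.53584588]
 [  0.           0.           1.        ]] [ 0.49820876 -0.75043683  0.66701895] [ 0.80318396 -0.05008696 -0.14501967] ['image', 'K', 'xyz', 'attitude']
top [[560.46185284   0.         321.98016004]
 [  0.         560.46185284 241.35912212]
 [  0.           0.           1.        ]] [ 0.28801252 -0.1084877   1.36176754] [ 0.17606726 -0.17646963 -1.57479704] ['image', 'K', 'xyz', 'attitude']
wrist [[384.86553644   0.         315.51448252]
 [  0.         384.86553644 244.43490759]
 [  0.           0.           1.        ]] [ 0.23758242 -0.60943268  0.38457616] [-0.2017134   0.15588662 -1.29691902] ['image', 'K', 'xyz', 'attitude']
```

View pics/side0.png

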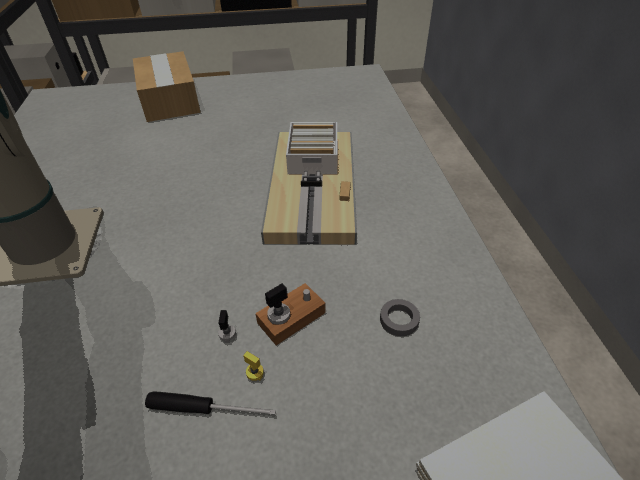

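View pics/top0.png

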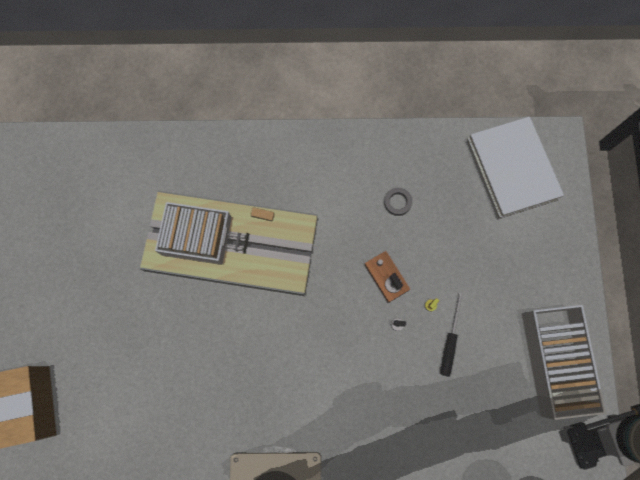

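View pics/wrist0.png

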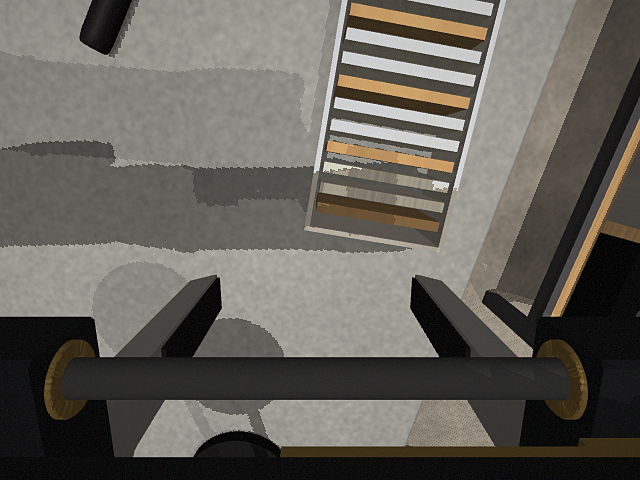

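```bash
cat > h.py <<'E'
import numpy as np, cv2
from scipy.spatial.transform import Rotation as R
from bench import state, viewer, bot
def cam(n):
    return viewer.read_camera(n)
def ray(d,u,v):
    K=d["K"];p=np.array([(u-K[0,2])/K[0,0],-(v-K[1,2])/K[1,1],-1.])
    return np.array(d["xyz"]),R.from_rotvec(d["attitude"]).as_matrix()@p
def plane(d,u,v,z):
    o,r=ray(d,u,v);return o+r*(z-o[2])/r[2]
def proj(d,P):
    q=R.from_rotvec(d["attitude"]).as_matrix().T@(np.array(P)-d["xyz"]);K=d["K"]
    return K[0,0]*q[0]/-q[2]+K[0,2],K[1,1]*-q[1]/-q[2]+K[1,2]
def tri(*L):
    A=np.zeros((3,3));b=np.zeros(3)
    for d,u,v in L:
        o,r=ray(d,u,v);r=r/np.linalg.norm(r);M=np.eye(3)-np.outer(r,r);A+=M;b+=M@o
    return np.linalg.solve(A,b)
def crop(d,f,x0,y0,x1,y1,s):
    im=d["image"][y0:y1,x0:x1,::-1];cv2.imwrite(f,cv2.resize(im,None,fx=s,fy=s,interpolation=cv2.INTER_CUBIC))
E
python3 - <<'E'
from h import *
import pickle
D={n:cam(n) for n in("side","top")};pickle.dump(D,open("d0.pkl","wb"))
s,t=D["side"],D["top"]
crop(t,"pics/tblk.png",350,240,450,340,6)
crop(t,"pics/tdeck.png",135,185,325,300,4)
crop(s,"pics/sblk.png",210,270,350,390,5)
crop(s,"pics/sdeck.png",250,110,370,250,4)
E
```

```text
(no output)
```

View pics/tblk.png

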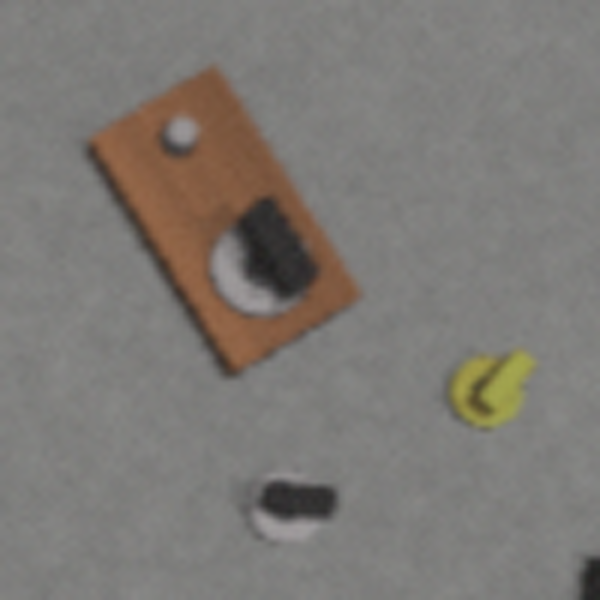

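View pics/tdeck.png

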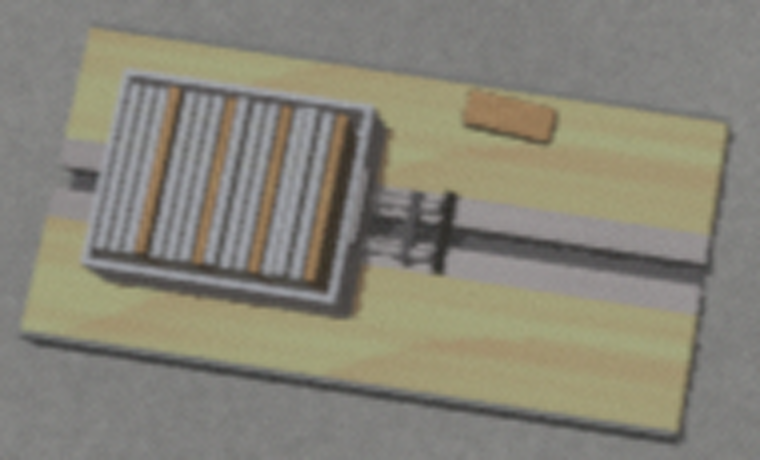

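View pics/sblk.png

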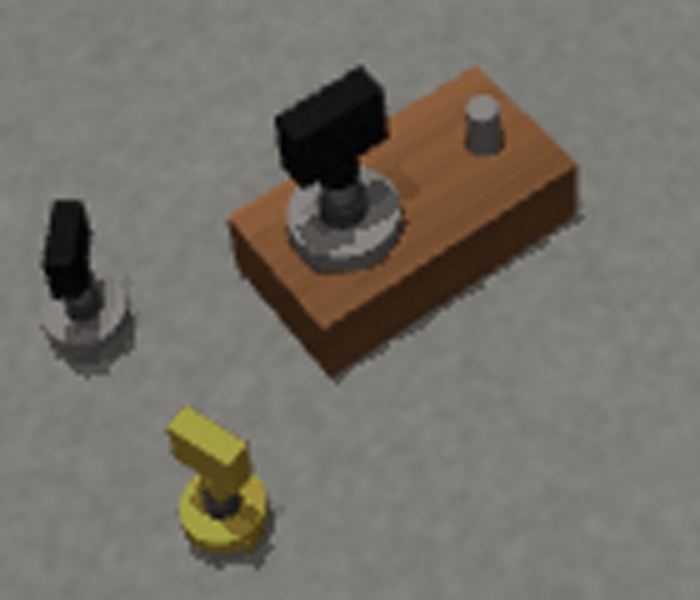

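View pics/sdeck.png

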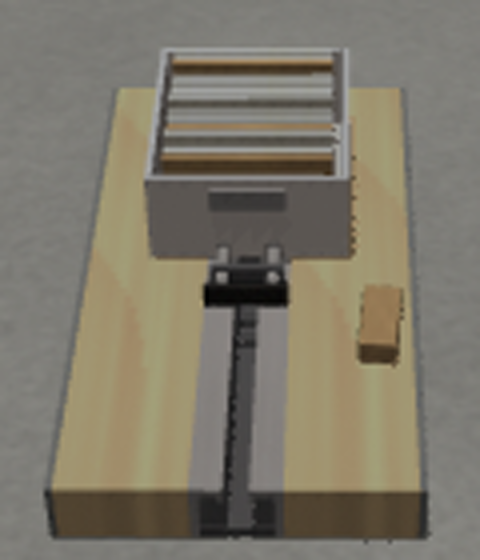

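```bash
python3 - <<'E'
from h import *
import pickle
D=pickle.load(open("d0.pkl","rb"));s,t=D["side"],D["top"]
dw=lambda P:np.round(np.array(P)*1000,1)
# block by hand corners, top & side
tb=[plane(t,350+u/6,240+v/6,.03) for u,v in((92,142),(215,66),(362,293),(233,372))]
sb=[plane(s,210+u/5,270+v/5,.03) for u,v in((475,66),(577,165),(325,330),(230,217))]
for nm,c in(("t",tb),("s",sb)):
    print(nm,dw(c),dw(np.mean(c,0)),[round(np.linalg.norm(c[i]-c[i-1])*1000,1) for i in range(4)])
def mask(d,lo,hi,box):
    hsv=cv2.cvtColor(d["image"],cv2.COLOR_RGB2HSV);m=cv2.inRange(hsv,lo,hi);b=np.zeros_like(m);x0,y0,x1,y1=box;b[y0:y1,x0:x1]=m[y0:y1,x0:x1]
    cs,_=cv2.findContours(b,0,2);return b,max(cs,key=cv2.contourArea)
b,c=mask(t,(3,110,60),(20,255,255),(355,245,415,305));r=cv2.minAreaRect(c);print("topblk",r,dw([plane(t,*p,.03) for p in cv2.boxPoints(r)]))
# deck
td=[plane(t,135+u/4,185+v/4,.034) for u,v in((88,26),(730,120),(680,434),(22,332))]
print("deck",dw(td),dw(np.mean(td,0)),[round(np.linalg.norm(td[i]-td[i-1])*1000,1) for i in range(4)])
sd=[plane(s,250+u/4,110+v/4,.034) for u,v in((118,88),(405,88),(427,492),(46,491))]
print("deck s",dw(sd),dw(np.mean(sd,0)),[round(np.linalg.norm(sd[i]-sd[i-1])*1000,1) for i in range(4)])
# bar top corners
bt=[plane(t,350+u/6,240+v/6,.099) for u,v in((268,198),(320,272),(302,300),(244,214))];print("bar",dw(bt),dw(np.mean(bt,0)))
bs=[plane(s,210+u/5,270+v/5,.099) for u,v in((362,66),(386,88),(298,135),(276,115))];print("bar s",dw(bs),dw(np.mean(bs,0)))
# pin top
print("pin",dw(plane(t,350+182/6,240+132/6,.048)),dw(plane(s,210+482/5,270+103/5,.048)))
# slot
for lab,d,pts in(("t",t,[(135+707/4,185+268/4),(135+455/4,185+232/4)]),("s",s,[(250+240/4,110+491/4),(250+245/4,110+310/4)])):print("slot",lab,dw([plane(d,*p,.034) for p in pts]))
print("tray front",dw([plane(t,135+u/4,185+v/4,.089) for u,v in((378,108),(335,303))]))
print("buffer",dw([plane(t,135+u/4,185+v/4,.048) for u,v in((457,193),(442,272))]))
print("label",dw([plane(t,135+u/4,185+v/4,.048) for u,v in((468,90),(556,105),(550,142),(463,122))]))
E
```

```text
t [[ 535.2 -214.6   30. ]
 [ 565.9 -265.3   30. ]
 [ 472.9 -320.5   30. ]
 [ 441.9 -267.9   30. ]] [ 504.  -267.1   30. ] [np.float64(107.4), np.float64(59.2), np.float64(108.2), np.float64(61.0)]
s [[ 538.9 -214.7   30. ]
 [ 569.5 -266.3   30. ]
 [ 475.2 -321.5   30. ]
 [ 445.5 -269.8   30. ]] [ 507.3 -268.1   30. ] [np.float64(108.5), np.float64(59.9), np.float64(109.3), np.float64(59.6)]
topblk ((386.83709716796875, 276.0393371582031), (45.04991149902344, 24.27395248413086), 57.9946174621582) [[ 536.  -212.9   30. ]
 [ 567.1 -263.7   30. ]
 [ 473.2 -317.4   30. ]
 [ 443.  -267.1   30. ]]
deck [[ 722.3  297.3   34. ]
 [ 657.3 -100.3   34. ]
 [ 464.   -68.7   34. ]
 [ 530.   326.6   34. ]] [593.4 113.7  34. ] [np.float64(194.5), np.float64(402.9), np.float64(195.9), np.float64(400.8)]
deck s [[ 534.5  325.8   34. ]
 [ 727.5  293.4   34. ]
 [ 661.  -100.6   34. ]
 [ 465.6  -68.4   34. ]] [597.2 112.6  34. ] [np.float64(400.1), np.float64(195.8), np.float64(399.6), np.float64(198.0)]
bar [[ 500.  -275.4   99. ]
 [ 471.5 -294.    99. ]
 [ 460.9 -286.7   99. ]
 [ 494.  -266.1   99. ]] [ 481.6 -280.5   99. ]
bar s [[ 497.3 -266.8   99. ]
 [ 504.3 -277.5   99. ]
 [ 474.3 -292.6   99. ]
 [ 467.7 -283.2   99. ]] [ 485.9 -280.1   99. ]
pin [ 535.5 -249.1   48. ] [ 538.2 -247.3   48. ]
slot t [[564.6 -85.5  34. ]
 [588.7  67.3  34. ]]
slot s [[565.4 -84.4  34. ]
 [587.9  67.   34. ]]
tray front [[651.7 106.8  89. ]
 [534.9 128.7  89. ]]
buffer [[609.6  64.7  48. ]
 [561.1  72.8  48. ]]
label [[674.2  59.2  48. ]
 [664.    5.4  48. ]
 [640.8   8.9  48. ]
 [654.   61.9  48. ]]
```

Request:
arm_command:
  increments:
    - [1,0.2,0.22,0,0,0,0.02]
    - [1,0.4,0.44,0,0,0,0.04]
    - [1,0.6,0.66,0,0,0,0.0844]
    - [1,0.6,0.66,0,0,0,0.0844]
    - [1,0.6,0.66,0,0,0,0.0844]
  newtons: 20

```text
clock: 0.88
eef_pos: [0.3549, -0.4251, 0.2166]
orientation: [-3.027, -0.836, -0.003]
wrist_force: [-0.2, -0.5, -0.3]
width: 0.0942
```

Request:
arm_command:
  increments:
    - [1,0.15,0.17,-0.07,0,0,0]
    - [1,0.3,0.34,-0.14,0,0,0]
    - [1,0.44,0.49,-0.2,0,0,0]
    - [1,0.44,0.49,-0.2,0,0,0]
    - [1,0.44,0.49,-0.2,0,0,0]

```text
clock: 1.5
eef_pos: [0.4834, -0.2819, 0.1561]
orientation: [-3.03, -0.828, 0.002]
wrist_force: [-0.2, 0.3, -0.1]
width: 0.0943
```

```bash
python3 - <<'E'
from h import *
import pickle
s=state();print(s["clock"],s["eef_pos"],s["orientation"])
d=cam("wrist");pickle.dump(d,open("w1.pkl","wb"));cv2.imwrite("pics/w1.png",d["image"][:,:,::-1])
for z in(.019,.085,.099):print(z,proj(d,[.484,-.2803,z]))
print("tcp",proj(d,s["eef_pos"]),d["xyz"],d["attitude"])
E
```

```text
1.5 [ 0.48343795 -0.28192184  0.15606341] [-3.03036412e+00 -8.27954191e-01  1.53821678e-03]
0.019 (np.float64(312.9281258439679), np.float64(235.82972060379268))
0.085 (np.float64(312.2534886698435), np.float64(257.6929429207513))
0.099 (np.float64(312.06311497622187), np.float64(263.86245528471505))
tcp (np.float64(313.36805800699443), np.float64(301.2854561538418)) [ 0.54284061 -0.24799554  0.32490251] [-0.21643534  0.12358791 -1.03188265]
```

View pics/w1.png

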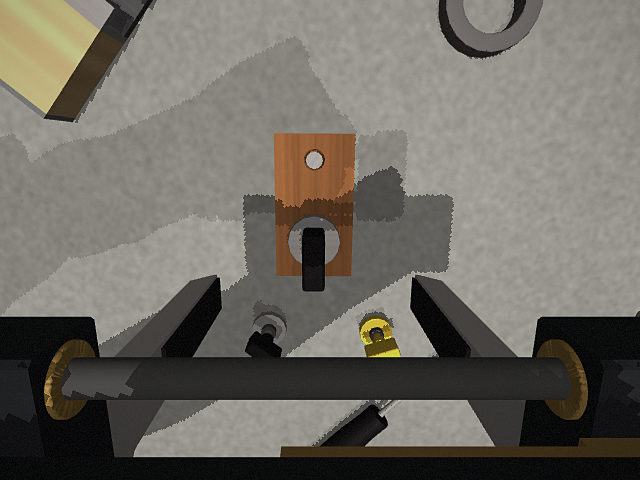

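```bash
python3 - <<'E'
from h import *
import pickle
d=pickle.load(open("w1.pkl","rb"))
crop(d,"pics/w1c.png",265,125,365,300,3.4)
g=d["image"].max(2)
for r in(235,245,255,265,275,285):
    m=np.where(g[r,295:335]<45)[0]+295;print(r,m.min(),m.max(),plane(d,(m.min()+m.max())/2,r,.099)[:2])
# pin and block corners
hsv=cv2.cvtColor(d["image"],cv2.COLOR_RGB2HSV)
for P in((303,228),(324,228),(303,268),(324,268)):print(P,plane(d,*P,.099))
for P in((274.5,133.5),(355,133.5),(352,275.5),(276,275.5)):print(P,plane(d,*P,.03))
print(plane(d,314,159,.048))
E
```

```text
235 303 324 [ 0.50000219 -0.27188854]
245 302 324 [ 0.49452325 -0.27476704]
255 302 324 [ 0.48912941 -0.27794385]
265 302 324 [ 0.48366659 -0.28116128]
275 302 324 [ 0.47813347 -0.28442012]
285 302 324 [ 0.47252868 -0.28772117]
(303, 228) [ 0.5004962  -0.26431102  0.099     ]
(324, 228) [ 0.50688428 -0.27511868  0.099     ]
(303, 268) [ 0.47889415 -0.27685619  0.099     ]
(324, 268) [ 0.48544602 -0.28794072  0.099     ]
(274.5, 133.5) [ 0.53821406 -0.2155921   0.03      ]
(355, 133.5) [ 0.56839859 -0.26666199  0.03      ]
(352, 275.5) [ 0.47396651 -0.32276255  0.03      ]
(276, 275.5) [ 0.44286299 -0.27014147  0.03      ]
[ 0.53756355 -0.2498523   0.048     ]
```

View pics/w1c.png

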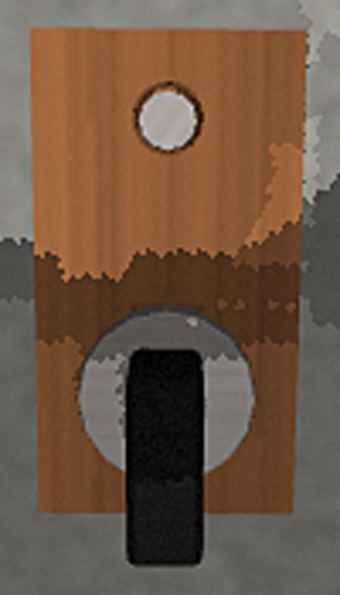

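Request:
arm_command:
  increments:
    - [1,0.003,0.003,-0.1,0,0,0]
    - [1,0.003,0.003,-0.2,0,0,0]
    - [1,0.003,0.003,-0.262,0,0,0]
    - [1,0.003,0.003,-0.262,0,0,0]
    - [0.3,0.003,0.003,-0.262,0,0,0]
  newtons: 25

```text
clock: 2.17
eef_pos: [0.484, -0.2831, 0.0789]
orientation: [3.031, 0.821, 0.001]
wrist_force: [-0.2, -0.0, 0.2]
width: 0.0873
```

Request:
arm_command:
  increments:
    - [0,0,0,0,0,0,0]
    - [0,0,0,0,0,0,0]
    - [0,0,0,0,0,0,0]
    - [0,0,0,0,0,0,0]
  newtons: 25

```text
clock: 2.68
eef_pos: [0.4844, -0.281, 0.078]
orientation: [3.031, 0.826, 0.0]
wrist_force: [-0.3, -0.6, 0.1]
width: 0.0476
```

```bash
python3 - <<'E'
from h import *
s=state();print(s["clock"],s["eef_pos"],s["orientation"],s["width"],s["wrist_force"],s["ft_torque"])
d=cam("wrist");cv2.imwrite("pics/w2.png",d["image"][:,:,::-1])
E
```

```text
2.675 [ 0.48438867 -0.28104555  0.07800786] [3.03091748e+00 8.25980533e-01 2.36559156e-04] 0.047551944209022284 [-0.33837737 -0.56986983  0.08657467] [-0.02499721 -0.03128713  0.01133007]
```

View pics/w2.png

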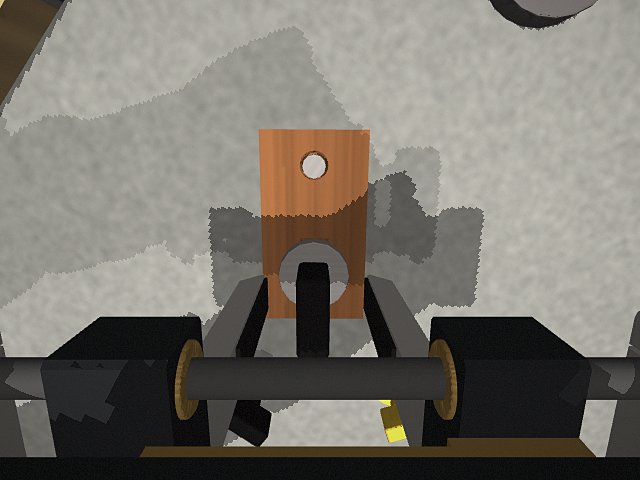

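Request:
arm_command:
  increments:
    - [0,0,0,0,0,0,0]
    - [0,0,0,0,0,0,0]
    - [0,0,0,0,0,0,0]
    - [0,0,0,0,0,0,0]
    - [0,0,0,0,0,0,0]
  newtons: 25

```text
clock: 3.35
eef_pos: [0.4841, -0.281, 0.0777]
orientation: [-3.031, -0.826, 0.0]
wrist_force: [-0.9, -0.7, -1.5]
width: 0.0138
```

Request:
arm_command:
  increments:
    - [0,0,0,0.03,0,0,0]
    - [0,0,0,0.06,0,0,0]
    - [0,0,0,0.1,0,0,0]
    - [0,0,0,0.1,0,0,0]
  newtons: 40

```text
clock: 3.85
eef_pos: [0.4852, -0.2816, 0.1093]
orientation: [3.029, 0.825, 0.003]
wrist_force: [0.5, -0.2, -0.8]
width: 0.0139
```

```bash
python3 - <<'E'
from h import *
s=state();print(s["clock"],s["eef_pos"],s["orientation"],s["width"],s["wrist_force"],s["ft_torque"])
for n in ("wrist","side"):
  d=cam(n);cv2.imwrite(f"pics/{n}3.png",d["image"][:,:,::-1])
E
```

```text
3.85 [ 0.48522476 -0.28159732  0.10933208] [3.02927214 0.82517952 0.00331673] 0.013887972522666889 [ 0.47603039 -0.21848456 -0.78681765] [-0.05603449 -0.01097934  0.00469867]
```

View pics/wrist3.png

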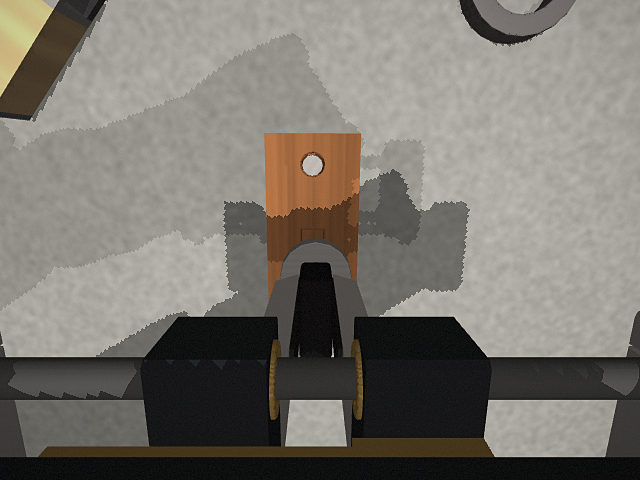

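View pics/side3.png

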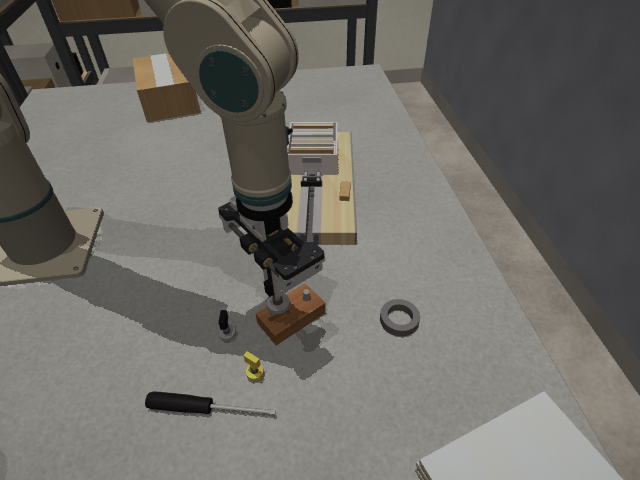

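Request:
arm_command:
  increments:
    - [0,0,0,0.13,0,0,0]
    - [0,0,0.08,0.14,0,0,0.03]
    - [0,0.1,0.28,0.14,0,0,0.08]
    - [0,0.16,0.46,0.14,0,0,0.13]
    - [0,0.22,0.64,0.14,0,0,0.18]

```text
clock: 4.58
eef_pos: [0.5498, -0.0852, 0.1489]
orientation: [-2.671, -1.65, 0.001]
wrist_force: [0.5, 0.6, -1.9]
width: 0.0137
```

Request:
arm_command:
  increments:
    - [0,0.04,0.12,0,0,0,0.04]
    - [0,0.074,0.213,0,0,0,0.08]
    - [0,0.074,0.213,0,0,0,0.0974]
    - [0,0.074,0.213,0,0,0,0.0974]
    - [0,0.074,0.213,0,0,0,0.0974]

```text
clock: 5.2
eef_pos: [0.5717, -0.0251, 0.1492]
orientation: [-2.399, -2.027, 0.002]
wrist_force: [0.4, -0.5, -1.9]
width: 0.0139
```

```bash
python3 - <<'E'
from h import *
import pickle
s=state();print(s["clock"],s["eef_pos"],s["orientation"],s["width"],s["wrist_force"],s["ft_torque"],s["joint_positions"])
D={}
for n in ("wrist","side","top"):
  d=cam(n);cv2.imwrite(f"pics/{n}4.png",d["image"][:,:,::-1]);D[n]=d
pickle.dump(D,open("d4.pkl","wb"))
E
```

```text
5.2 [ 0.57167525 -0.02513302  0.14924005] [-2.39879225e+00 -2.02720658e+00  1.61124395e-03] 0.013863910930293797 [ 0.44881923 -0.46717147 -1.898857  ] [ 0.0094509  -0.05600468 -0.01480896] [ 0.16805125  0.61169383 -0.26755108  1.80122016  0.22215539  0.7594118
 -0.38281657]
```

View pics/wrist4.png

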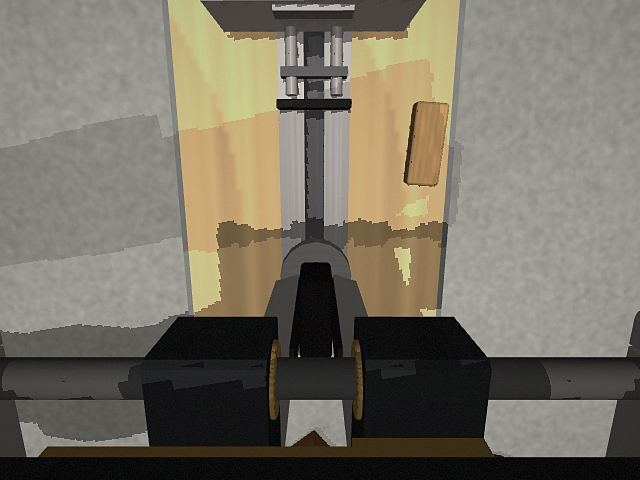

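View pics/side4.png

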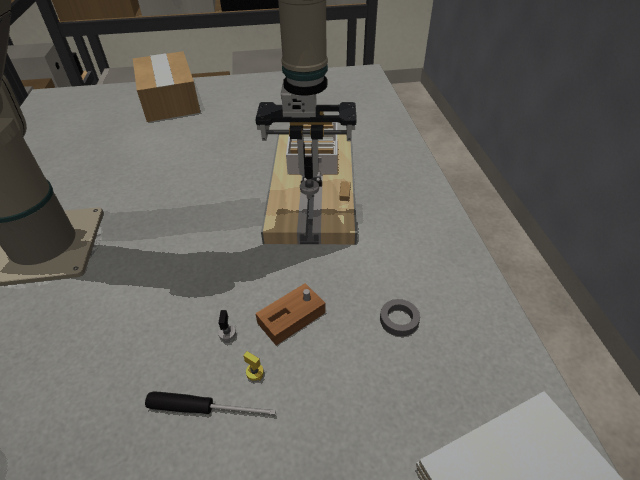

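```bash
python3 - <<'E'
from h import *
import pickle
D=pickle.load(open("d4.pkl","rb"));d=D["wrist"];s=state()
tcp=np.array([0.57167525,-0.02513302,0.14924005]);ori=np.array([-2.39879225,-2.02720658,.0016])
M=R.from_rotvec(ori).as_matrix();print("toolx deg",np.degrees(np.arctan2(M[1,0],M[0,0])),"z",M[:,2])
g=d["image"].astype(int).mean(2)
C=[]
for r in (120,135,150,165,180,195,205):
    row=g[r,270:362];print(r,end=" ")
    gr=np.diff(cv2.GaussianBlur(g[r:r+1,:].astype(np.float32),(3,1),0)[0])
    a=290+np.argmin(gr[290:314])+.5+.5; b=316+np.argmax(gr[316:340])+1.
    pa,pb=plane(d,a,r,.034),plane(d,b,r,.034);print(a,b,np.linalg.norm(pa-pb)*1000);C.append((pa+pb)/2)
C=np.array(C);vx,vy,x0,y0=cv2.fitLine(C[:,:2].astype(np.float32)*1000,2,0,.01,.01).ravel()
if vy<0:vx,vy=-vx,-vy
print("slot dir",np.degrees(np.arctan2(vy,vx)),"pt",x0,y0)
n=np.array([-vy,vx])
print("tcp lateral (left+) mm",n@(tcp[:2]*1000-[x0,y0]))
# deck edges lateral
for L in(((167,50),(189,280)),((462,50),(440,300))):
    P=[plane(d,*p,.034) for p in L];v=P[1]-P[0];print("edge",np.degrees(np.arctan2(-v[1],-v[0])),[n@(p[:2]*1000-[x0,y0]) for p in P])
# bar in hand: columns dark near rows 265-350
for r in (270,300,340):
    row=g[r,285:350];print(r,[int(x) for x in row[::3]])
# buffer face at top edge z=.048
for z in(.048,.036):
    P=plane(d,314,108.5 if z>.04 else 110,z);print("buf",z,P, np.array([vx,vy])@(P[:2]*1000-tcp[:2]*1000))
print("proj grasp",proj(d,tcp+[0,0,.008]),proj(d,tcp+[0,0,.022]+.018*M[:,0]),proj(d,tcp+[0,0,-.0377]+.02*M[:,0]))
crop(d,"pics/w4c.png",260,90,370,290,3)
E
```

```text
toolx deg 80.40195670009699 z [-1.37732743e-03  5.12645724e-05 -9.99999050e-01]
120 304.0 324.0 14.089326578048585
135 304.0 324.0 14.213889096547904
150 304.0 324.0 14.340673768991808
165 305.0 324.0 13.74622206224114
180 305.0 324.0 13.871062087518354
195 305.0 324.0 13.998190448160974
205 305.0 324.0 14.084245248004667
slot dir 80.81694 pt 581.21796 31.947172
tcp lateral (left+) mm 0.31101602655641875
edge 81.19296488320715 [np.float64(99.1337816413748), np.float64(98.0580884021063)]
edge 80.06301135193287 [np.float64(-100.51340159947208), np.float64(-98.14016057554889)]
270 [84, 84, 82, 83, 84, 15, 5, 1, 3, 5, 6, 13, 6, 7, 3, 0, 85, 86, 86, 87, 86, 85]
300 [65, 62, 64, 66, 9, 10, 16, 10, 15, 14, 16, 6, 13, 18, 16, 3, 6, 45, 64, 65, 64, 64]
340 [65, 66, 6, 14, 7, 10, 13, 4, 7, 10, 11, 8, 13, 6, 7, 13, 3, 8, 13, 68, 65, 64]
buf 0.048 [0.58729328 0.0686126  0.048     ] 95.03660361594444
buf 0.036 [0.58727672 0.0688539  0.036     ] 95.27216195346257
proj grasp (np.float64(313.4779049206691), np.float64(306.24493064089665)) (np.float64(313.2286636824124), np.float64(278.0116345374588)) (np.float64(313.9481827764379), np.float64(239.82553008740263))
```

View pics/w4c.png

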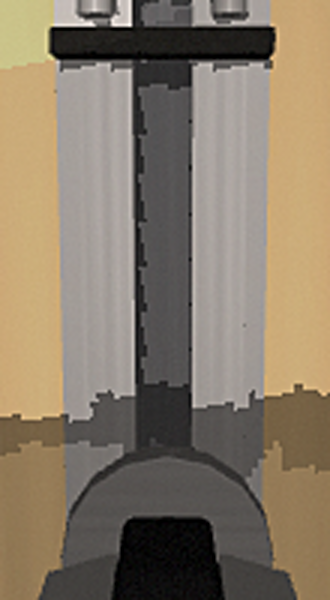

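```bash
python3 - <<'E'
from h import *
import pickle
D=pickle.load(open("d4.pkl","rb"));d=D["side"]
crop(d,"pics/s4c.png",260,140,360,250,6)
tcp=np.array([0.57167525,-0.02513302,0.14924005])
for h in(0.0587,.0477,.0377):print(h,[(a-260 if i==0 else a-140)*6 for i,a in enumerate(proj(d,tcp-[0,0,h]))])
crop(D["top"],"pics/t4c.png",190,190,330,300,5)
E
```

```text
0.0587 [np.float64(291.27994254353644), np.float64(320.66187836610766)]
0.0477 [np.float64(290.2545297992632), np.float64(295.54162391706205)]
0.0377 [np.float64(289.3074107462703), np.float64(272.33938487956414)]
```

View pics/s4c.png

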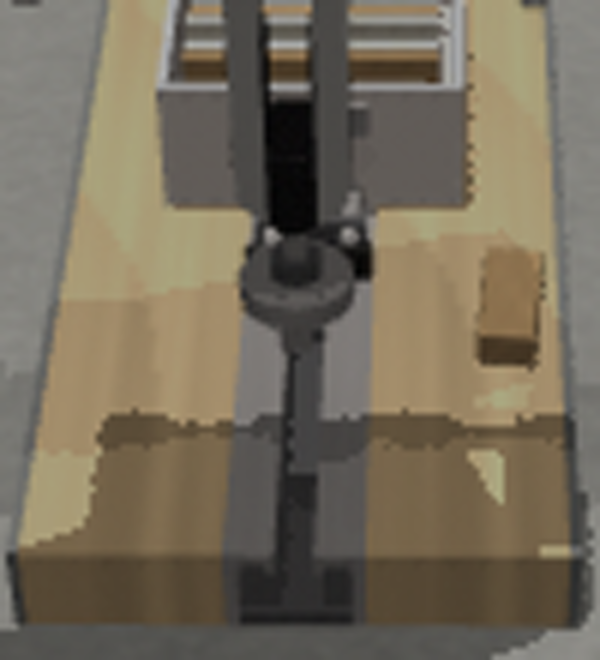

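View pics/t4c.png

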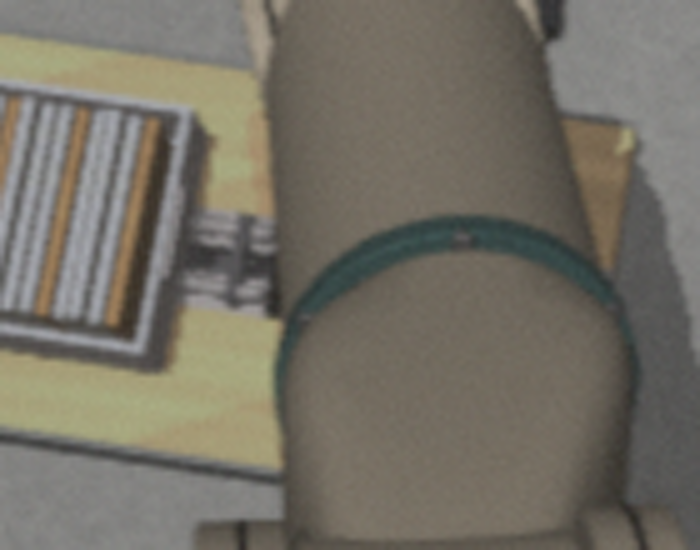

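Request:
arm_command:
  increments:
    - [0,0,0,-0.08,0,0,0]
    - [0,0,0,-0.14,0,0,0]
    - [0,0,0,-0.173,0,0,0]
    - [0,0,0,-0.173,0,0,0]

```text
clock: 5.85
eef_pos: [0.5721, -0.0253, 0.0975]
orientation: [-2.399, -2.027, 0.001]
wrist_force: [-0.4, -0.5, -1.8]
width: 0.0135
```

```bash
python3 - <<'E'
from h import *
import pickle
s=state();print(s["clock"],s["eef_pos"],s["orientation"],s["width"],s["wrist_force"],s["ft_torque"])
D={}
for n in ("wrist","side"):
  d=cam(n);D[n]=d
pickle.dump(D,open("d5.pkl","wb"))
crop(D["side"],"pics/s5c.png",260,140,360,250,6)
crop(D["wrist"],"pics/w5c.png",240,60,400,300,3)
E
```

```text
5.85 [ 0.57210561 -0.02532788  0.09752019] [-2.39907036e+00 -2.02716469e+00  1.32666041e-03] 0.013490748498589092 [-0.43220946 -0.47159538 -1.78847647] [-0.05302115 -0.10246524  0.04666319]
```

View pics/s5c.png

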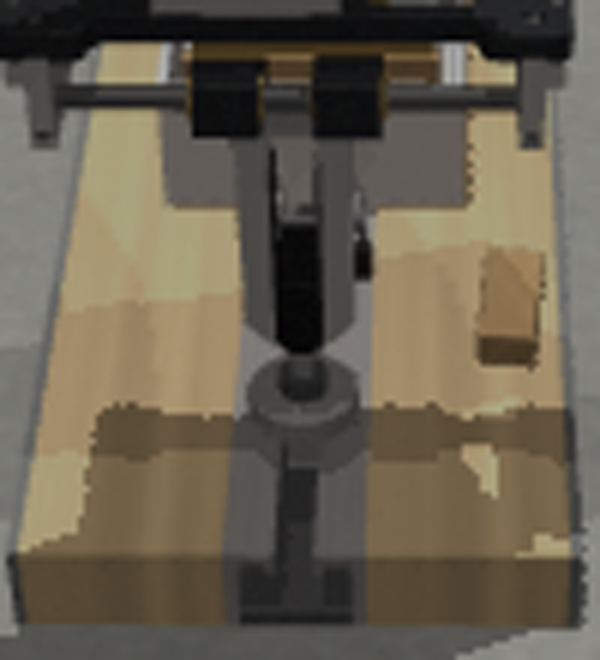

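View pics/w5c.png

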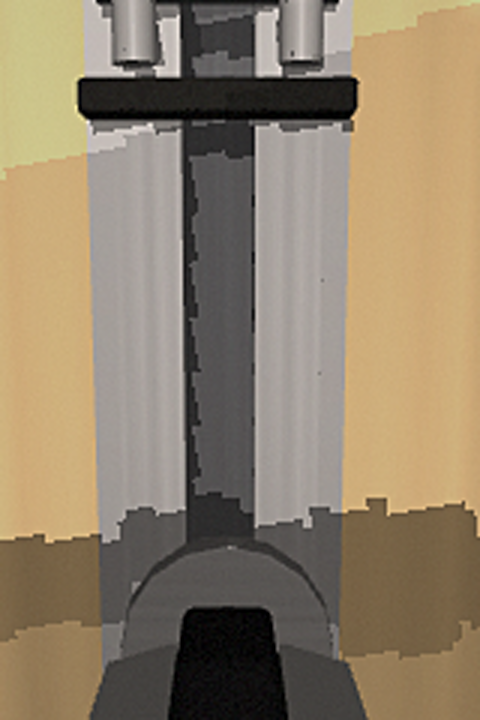

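Request:
arm_command:
  increments:
    - [0,-0.0043,0.0007,0,0,0,0.0015]
    - [0,-0.0043,0.0007,0,0,0,0.0015]
    - [0,-0.0043,0.0007,-0.02,0,0,0.0015]
    - [0,-0.0043,0.0007,-0.03,0,0,0.0015]
    - [0,-0.0043,0.0007,-0.03,0,0,0.0015]

```text
clock: 6.58
eef_pos: [0.5709, -0.025, 0.0885]
orientation: [-2.394, -2.033, 0.001]
wrist_force: [-0.1, 0.4, -1.3]
width: 0.0138
```

```bash
python3 - <<'E'
from h import *
import pickle
s=state();print(s["clock"],s["eef_pos"],s["orientation"],s["width"],s["wrist_force"],s["ft_torque"])
D={}
for n in ("wrist","side"):
  d=cam(n);D[n]=d
pickle.dump(D,open("d6.pkl","wb"))
crop(D["side"],"pics/s6c.png",260,140,360,250,6)
crop(D["wrist"],"pics/w6c.png",240,60,400,300,3)
E
```

```text
6.575 [ 0.57086553 -0.02499915  0.08848377] [-2.39406740e+00 -2.03326086e+00  1.06307345e-03] 0.013751377788596897 [-0.05954609  0.38793668 -1.29067866] [-0.00315654 -0.12022665  0.02158897]
```

View pics/s6c.png

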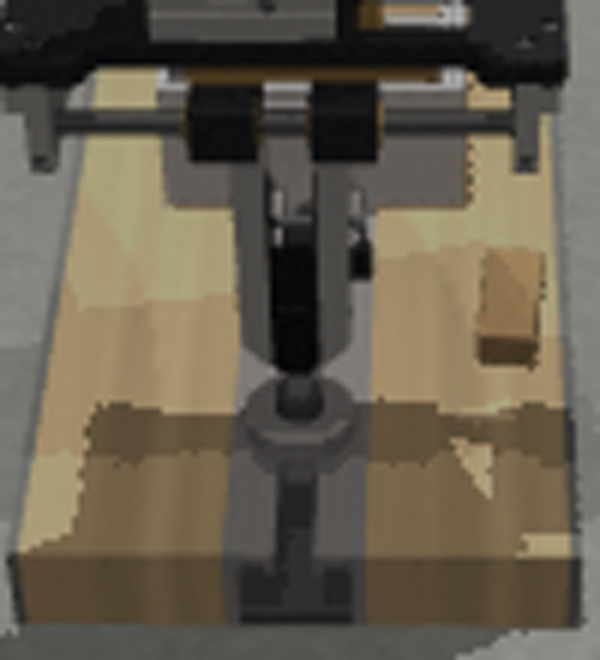

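View pics/w6c.png

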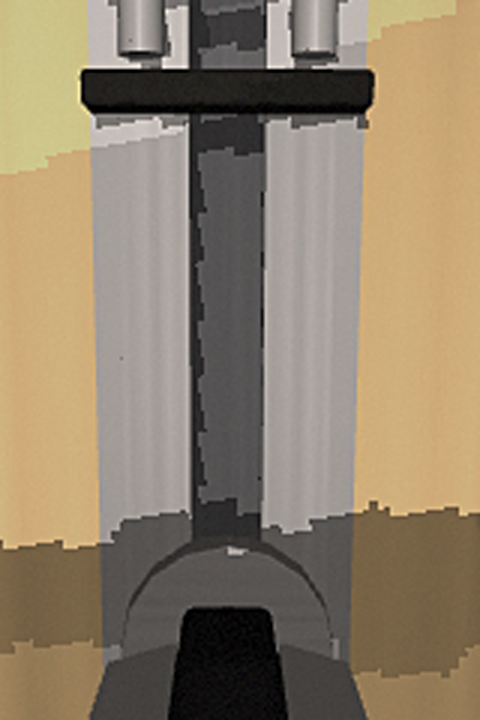

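Request:
arm_command:
  increments:
    - [0,0,0,-0.008,0,0,0]
    - [0,0,0,-0.016,0,0,0]
    - [0,0,0,-0.016,0,0,0]

```text
clock: 7.05
eef_pos: [0.571, -0.025, 0.0839]
orientation: [-2.394, -2.033, 0.0]
wrist_force: [0.0, -0.6, -1.8]
width: 0.0136
```

```bash
python3 - <<'E'
from h import *
s=state();print(s["clock"],s["eef_pos"],s["orientation"],s["width"],s["wrist_force"],s["ft_torque"])
E
```

```text
7.05 [ 0.57102063 -0.02500929  0.0839496 ] [-2.39439277e+00 -2.03337481e+00  4.98000545e-04] 0.013601084982386377 [ 0.0437105  -0.58907392 -1.75096976] [-0.10352033 -0.05777353  0.02493178]
```

Request:
arm_command:
  increments:
    - [0,0.009,0.055,0,0,0,0]
    - [0,0.018,0.11,0,0,0,0]
    - [0,0.027,0.165,0,0,0,0]
    - [0,0.035,0.212,0,0,0,0]
    - [0,0.035,0.212,0,0,0,0]

```text
clock: 7.68
eef_pos: [0.5819, 0.0408, 0.0842]
orientation: [-2.391, -2.037, -0.001]
wrist_force: [-1.0, -0.0, -1.3]
width: 0.0138
```

```bash
python3 - <<'E'
from h import *
import pickle
s=state();print(s["clock"],s["eef_pos"],s["orientation"],s["width"],s["wrist_force"],s["ft_torque"])
D={}
for n in ("wrist","side"):
  d=cam(n);D[n]=d
pickle.dump(D,open("d7.pkl","wb"))
crop(D["side"],"pics/s7c.png",260,120,360,230,6)
crop(D["wrist"],"pics/w7c.png",220,100,420,300,3)
E
```

```text
7.675 [0.58191994 0.04084612 0.08423529] [-2.39129605e+00 -2.03679855e+00 -1.38007424e-03] 0.013823553843344298 [-1.01914948 -0.04408789 -1.29425444] [-0.03883117 -0.03190033  0.01310601]
```

View pics/s7c.png

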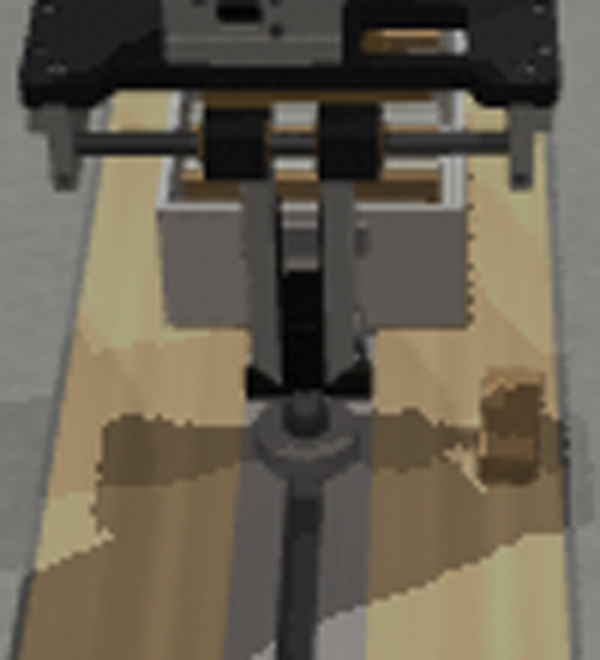

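View pics/w7c.png

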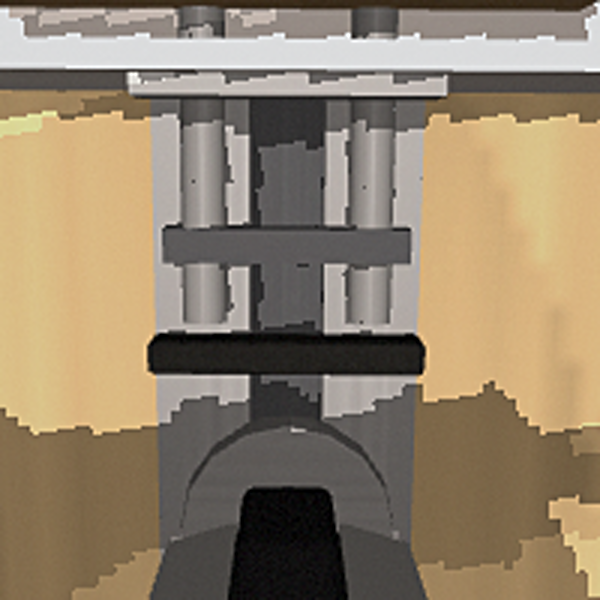

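Request:
arm_command:
  increments:
    - [0,0.001,0.007,-0.006,0,0,0]
    - [0,0.002,0.013,-0.006,0,0,0]
    - [0,0.003,0.019,-0.006,0,0,0]
    - [0,0.003,0.019,-0.006,0,0,0]

```text
clock: 8.28
eef_pos: [0.5827, 0.0444, 0.0824]
orientation: [-2.394, -2.034, -0.0]
wrist_force: [-0.2, -0.0, -1.5]
width: 0.0141
```

```bash
cat > st.py <<'E'
from h import *
s=state();u=np.array([.1633,.9866]);p=s["eef_pos"];f=s["wrist_force"]
print(round(s["clock"],2),"pos",np.round(p*1000,2),"along",round(u@(p[:2]*1000),2),"lat",round(-u[1]*p[0]*1000+u[0]*p[1]*1000,2),"F along",round(u@f[:2],2),"Fz",round(f[2],2),"w",round(s["width"]*1000,2),"T",np.round(s["ft_torque"],3),"yaw",round(np.degrees(2*np.arctan2(s["orientation"][1],s["orientation"][0]))%360,2))
E
python3 st.py
```

```text
8.28 pos [582.66  44.42  82.41] along 138.98 lat -567.6 F along -0.04 Fz -1.5 w 14.05 T [-0.035 -0.12   0.004] yaw 80.68
```

Request:
arm_command:
  increments:
    - [0,0.0005,0.0033,0,0,0,0]
    - [0,0.0005,0.0033,0,0,0,0]

```text
clock: 8.52
eef_pos: [0.5828, 0.0454, 0.0824]
orientation: [-2.395, -2.034, -0.0]
wrist_force: [0.0, -0.2, -1.4]
width: 0.0139
```

```bash
python3 st.py
```

```text
8.53 pos [582.8   45.39  82.41] along 139.95 lat -567.58 F along -0.18 Fz -1.37 w 13.86 T [-0.041 -0.116  0.004] yaw 80.68
```

Request:
arm_command:
  increments:
    - [0,0.0005,0.0033,0,0,0,0]
    - [0,0.0005,0.0033,0,0,0,0]

```text
clock: 8.78
eef_pos: [0.5829, 0.0464, 0.0824]
orientation: [-2.394, -2.034, -0.0]
wrist_force: [0.3, -0.0, -1.0]
width: 0.0138
```

```bash
python3 st.py
```

```text
8.78 pos [582.93  46.39  82.4 ] along 140.96 lat -567.54 F along 0.04 Fz -0.96 w 13.81 T [-0.035 -0.089 -0.04 ] yaw 80.68
```

Request:
arm_command:
  increments:
    - [0,0.0006,0.0033,0,0,0,0]
    - [0,0.0006,0.0033,0,0,0,0]

```text
clock: 9.02
eef_pos: [0.5831, 0.0474, 0.0824]
orientation: [-2.394, -2.034, -0.0]
wrist_force: [-0.7, 0.7, -1.1]
width: 0.0134
```

```bash
python3 st.py
```

```text
9.03 pos [583.12  47.42  82.38] along 142.01 lat -567.56 F along 0.53 Fz -1.05 w 13.42 T [-0.026 -0.05   0.054] yaw 80.69
```

Request:
arm_command:
  increments:
    - [0,0.0006,0.0033,0,0,0,0]
    - [0,0.0006,0.0033,0,0,0,0]

```text
clock: 9.28
eef_pos: [0.5833, 0.0484, 0.0824]
orientation: [-2.394, -2.034, -0.0]
wrist_force: [-0.0, 0.4, -1.1]
width: 0.0138
```

```bash
python3 st.py
```

```text
9.28 pos [583.28  48.4   82.38] along 143.0 lat -567.56 F along 0.44 Fz -1.13 w 13.82 T [-0.038 -0.075  0.04 ] yaw 80.69
```

Request:
arm_command:
  increments:
    - [0,0.0006,0.0033,0,0,0,0]
    - [0,0.0006,0.0033,0,0,0,0]

```text
clock: 9.52
eef_pos: [0.5835, 0.0494, 0.0824]
orientation: [-2.394, -2.034, -0.0]
wrist_force: [1.8, -0.1, -2.1]
width: 0.0134
```

```bash
python3 st.py
```

```text
9.53 pos [583.47  49.41  82.39] along 144.03 lat -567.58 F along 0.19 Fz -2.14 w 13.4 T [-0.059 -0.065 -0.037] yaw 80.69
```

Request:
arm_command:
  increments:
    - [0,0.0006,0.0033,0,0,0,0]
    - [0,0.0006,0.0033,0,0,0,0]

```text
clock: 9.78
eef_pos: [0.5836, 0.0502, 0.0824]
orientation: [2.395, 2.034, -0.0]
wrist_force: [-0.2, 0.1, -1.8]
width: 0.014
```

```bash
python3 st.py; python3 - <<'E'
from h import *
crop(cam("wrist"),"pics/w8c.png",220,100,420,300,3)
E
```

```text
9.78 pos [583.64  50.18  82.38] along 144.82 lat -567.62 F along 0.1 Fz -1.76 w 14.04 T [-0.033 -0.072 -0.061] yaw 80.68
```

View pics/w8c.png

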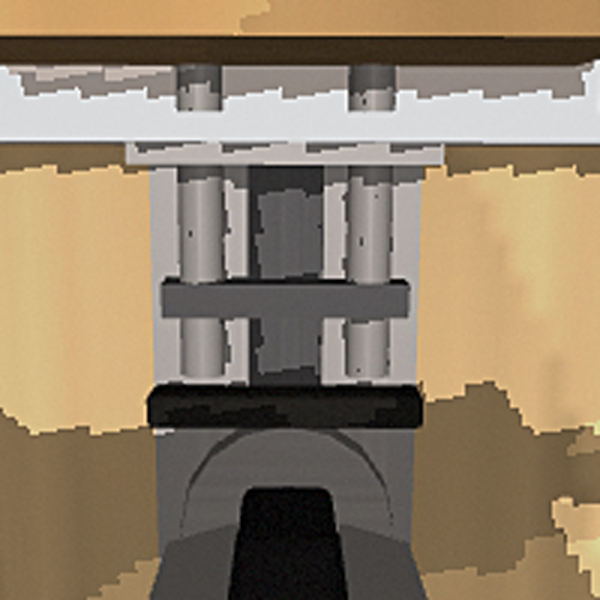

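Request:
arm_command:
  increments:
    - [0,0.0006,0.0033,0,0,0,0]
    - [0,0.0006,0.0033,0,0,0,0]

```text
clock: 10.07
eef_pos: [0.5837, 0.0506, 0.0824]
orientation: [2.395, 2.033, -0.001]
wrist_force: [0.0, -1.9, -1.6]
width: 0.014
```

```bash
python3 st.py
```

```text
10.07 pos [583.71  50.57  82.36] along 145.22 lat -567.63 F along -1.83 Fz -1.61 w 14.0 T [-0.54   0.014  0.056] yaw 80.66
```

Request:
arm_command:
  increments:
    - [0,0.0006,0.0033,0,0,0,0]
    - [0,0.0006,0.0033,0,0,0,0]

```text
clock: 10.32
eef_pos: [0.5838, 0.0514, 0.0824]
orientation: [2.395, 2.033, -0.002]
wrist_force: [0.0, -3.3, 0.1]
width: 0.0136
```

```bash
python3 st.py
```

```text
10.32 pos [583.82  51.36  82.37] along 146.01 lat -567.61 F along -3.25 Fz 0.12 w 13.62 T [-0.935  0.045 -0.035] yaw 80.65
```

Request:
arm_command:
  increments:
    - [0,0.0005,0.0028,0,0,0,0]
    - [0,0.001,0.0055,0,0,0,0]
    - [0,0.001,0.0055,0,0,0,0]
  newtons: 55

```text
clock: 10.7
eef_pos: [0.584, 0.0524, 0.0824]
orientation: [2.395, 2.032, -0.003]
wrist_force: [-1.0, -5.3, 0.9]
width: 0.0138
```

```bash
python3 st.py;  python3 - <<'E'
from h import *
crop(cam("wrist"),"pics/w9c.png",220,100,420,300,3)
crop(cam("side"),"pics/s9c.png",260,120,360,230,6)
E
```

```text
10.7 pos [584.    52.44  82.35] along 147.11 lat -567.61 F along -5.38 Fz 0.9 w 13.8 T [-1.536  0.145 -0.019] yaw 80.64
```

View pics/w9c.png

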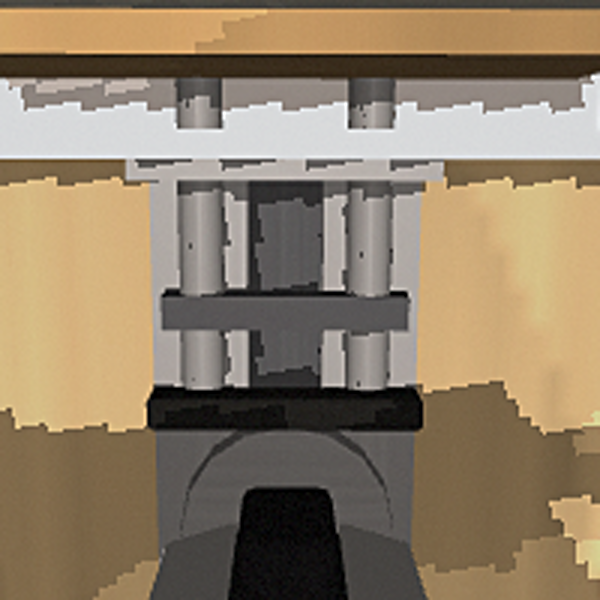

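View pics/s9c.png

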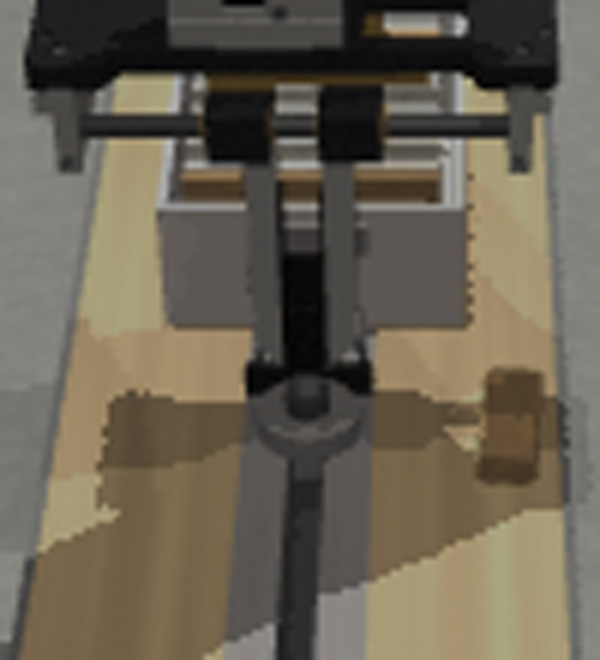

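Request:
arm_command:
  increments:
    - [0,0.0002,0.0015,-0.008,0,0,0]
    - [0,0.0004,0.0022,-0.018,0,0,0]
    - [0,0.0004,0.0022,-0.028,0,0,0]
    - [0,0.0004,0.0022,-0.036,0,0,0]
    - [0,0.0004,0.0022,-0.036,0,0,0]
  newtons: 58

```text
clock: 11.42
eef_pos: [0.5842, 0.0526, 0.0731]
orientation: [2.394, 2.031, -0.003]
wrist_force: [-4.8, -7.1, 14.4]
width: 0.0135
```

```bash
python3 st.py
```

```text
11.43 pos [584.16  52.59  73.09] along 147.28 lat -567.74 F along -7.78 Fz 14.43 w 13.52 T [-1.819  1.022 -0.015] yaw 80.62
```

Request:
arm_command:
  increments:
    - [0,0,0,-0.004,0,0,0]
    - [0,0,0,-0.008,0,0,0]
    - [0,0,0,-0.008,0,0,0]

```text
clock: 11.8
eef_pos: [0.5842, 0.0526, 0.0711]
orientation: [2.394, 2.031, -0.003]
wrist_force: [-4.9, -7.3, 15.9]
width: 0.0135
```

```bash
python3 st.py;  python3 - <<'E'
from h import *
crop(cam("wrist"),"pics/w10c.png",220,100,420,300,3)
crop(cam("side"),"pics/s10c.png",260,120,360,230,6)
E
```

```text
11.8 pos [584.15  52.59  71.1 ] along 147.28 lat -567.74 F along -7.96 Fz 15.87 w 13.51 T [-1.88   1.243  0.012] yaw 80.61
```

View pics/w10c.png

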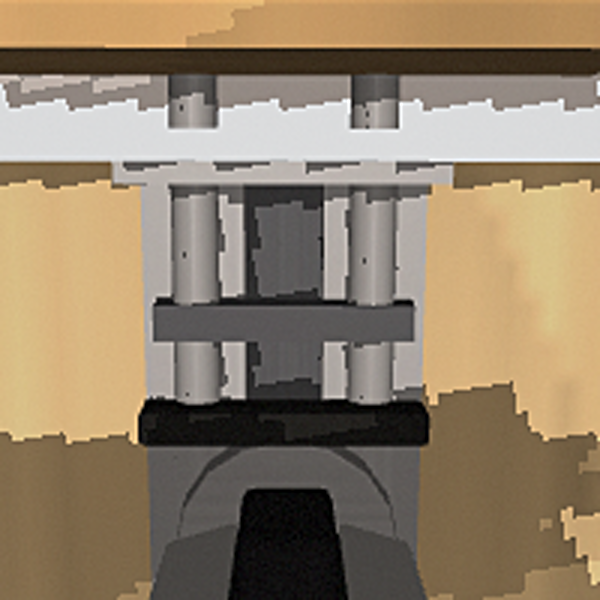

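View pics/s10c.png

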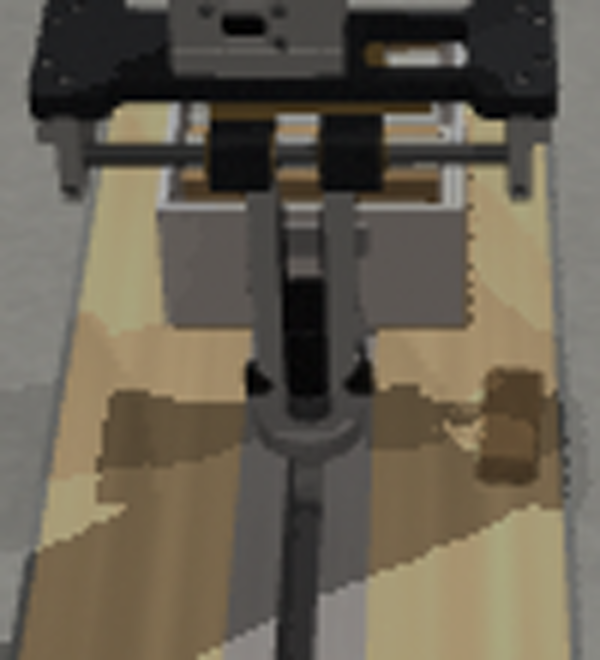

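Request:
arm_command:
  increments:
    - [0,-0.001,0,0,0,0,0.03]
    - [0,-0.001,0,0,0,0,0.08]
    - [0,-0.001,0,0,0,0,0.13]
    - [0,-0.001,0,0,0,0,0.18]
    - [0,-0.001,0,0,0,0,0.23]

```text
clock: 12.52
eef_pos: [0.5859, 0.0521, 0.0717]
orientation: [1.516, 2.747, -0.002]
wrist_force: [-2.0, -7.5, 16.1]
width: 0.0135
```

```bash
python3 st.py
```

```text
12.53 pos [585.87  52.08  71.68] along 147.06 lat -569.51 F along -7.7 Fz 16.14 w 13.5 T [-2.029  0.486 -0.223] yaw 122.22
```

Request:
arm_command:
  increments:
    - [0,0,0,0,0,0,0.05]
    - [0,0,0,0,0,0,0.1]
    - [0,0,0,0,0,0,0.15]
    - [0,0,0,0,0,0,0.2]
    - [0,0,0,0,0,0,0.25]

```text
clock: 13.15
eef_pos: [0.5858, 0.052, 0.0716]
orientation: [0.35, 3.119, -0.006]
wrist_force: [-2.0, -8.7, 15.1]
width: 0.0137
```

```bash
python3 st.py
```

```text
13.15 pos [585.78  51.99  71.64] along 146.95 lat -569.44 F along -8.91 Fz 15.09 w 13.71 T [-1.959  0.467 -0.201] yaw 167.21
```

Request:
arm_command:
  increments:
    - [0,0,0,0,0,0,0.02]
    - [0,0,0,0,0,0,0.02]
    - [0,0,0,0,0,0,0.02]

```text
clock: 13.52
eef_pos: [0.5857, 0.052, 0.0716]
orientation: [0.259, 3.128, -0.006]
wrist_force: [-0.8, -8.6, 15.7]
width: 0.014
```

```bash
python3 st.py;  python3 - <<'E'
from h import *
d=cam("wrist");cv2.imwrite("pics/w11.png",d["image"][:,:,::-1])
crop(cam("side"),"pics/s11c.png",260,120,360,230,6)
E
```

```text
13.53 pos [585.74  52.01  71.58] along 146.96 lat -569.4 F along -8.58 Fz 15.7 w 13.97 T [-2.045  0.456 -0.133] yaw 170.54
```

View pics/w11.png

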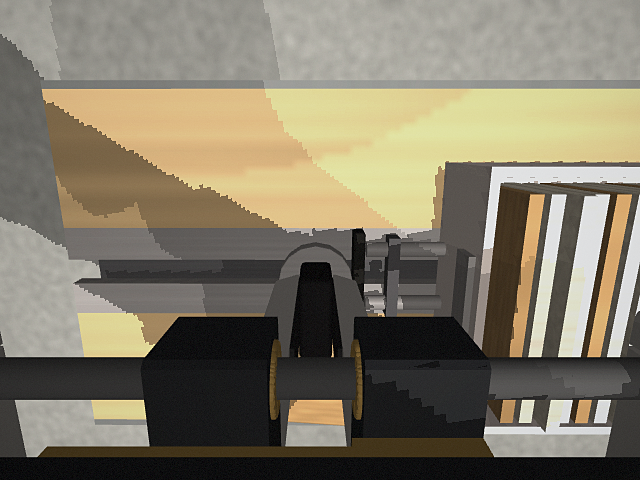

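View pics/s11c.png

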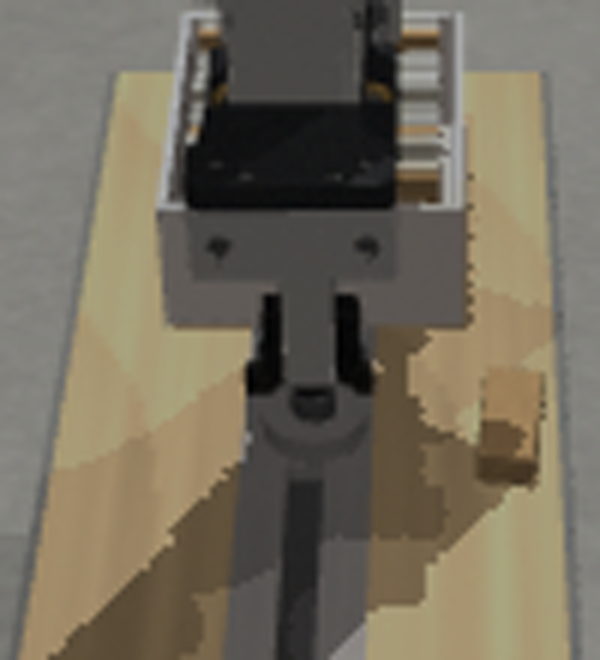

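Request:
arm_command:
  increments:
    - [0,-0.003,0,0,0,0,0]
    - [0,-0.006,-0.0007,0,0,0,0]
    - [0,-0.006,-0.0007,0,0,0,0]

```text
clock: 14.0
eef_pos: [0.5855, 0.052, 0.0718]
orientation: [0.258, 3.125, -0.005]
wrist_force: [0.9, -8.3, 13.4]
width: 0.0134
```

```bash
python3 st.py;  python3 - <<'E'
from h import *
crop(cam("wrist"),"pics/w12c.png",240,200,440,320,4)
crop(cam("side"),"pics/s12c.png",260,120,360,230,6)
E
```

```text
14.0 pos [585.52  52.03  71.83] along 146.95 lat -569.17 F along -8.02 Fz 13.36 w 13.39 T [-2.021 -0.273 -0.095] yaw 170.54
```

View pics/w12c.png

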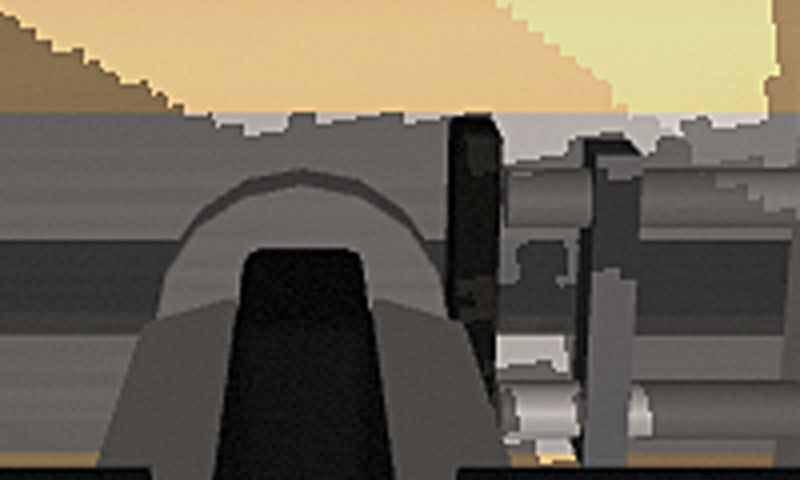

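View pics/s12c.png

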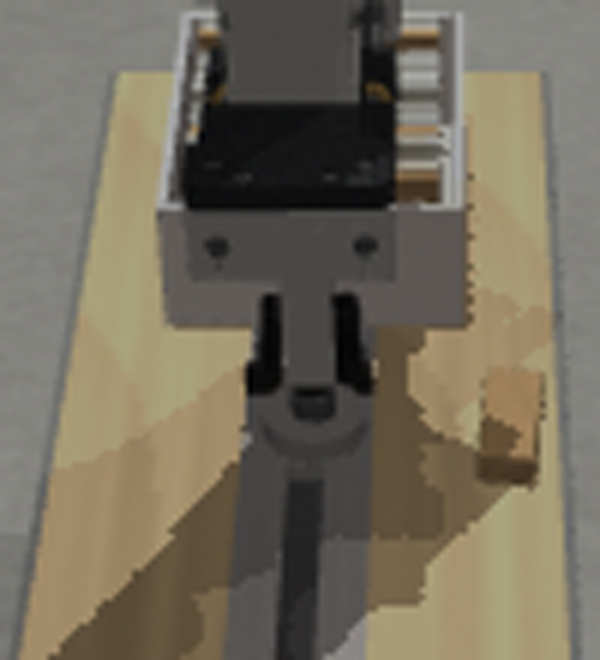

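Request:
arm_command:
  increments:
    - [0,-0.004,0.0005,0,0,0,0]
    - [0,-0.008,0.001,0,0,0,0]
    - [0,-0.008,0.001,0,0,0,0]

```text
clock: 14.48
eef_pos: [0.5853, 0.0521, 0.0724]
orientation: [0.259, 3.121, -0.004]
wrist_force: [5.2, -8.3, 13.8]
width: 0.0135
```

```bash
python3 st.py
```

```text
14.47 pos [585.28  52.05  72.4 ] along 146.93 lat -568.94 F along -7.37 Fz 13.79 w 13.52 T [-2.241 -1.153 -0.095] yaw 170.53
```

```bash
python3 - <<'E'
from h import *
import pickle
d=cam("wrist");pickle.dump(d,open("w13.pkl","wb"))
crop(d,"pics/w13c.png",240,200,440,320,4)
g=d["image"].astype(int).mean(2)
print([int(x) for x in g[215:300,270]])
print([int(x) for x in g[215:300,315]])
n=np.array([-.9866,.1633])
for c,r in((270,228),(270,260),(270,283.5),(270,313),(315,242.5),(315,246)):
    for z in(.034,.044):print(c,r,z,np.round(n@(plane(d,c,r,z)[:2]*1000),2),end="  ")
    print()
E
```

```text
[189, 194, 200, 94, 105, 111, 108, 109, 108, 107, 108, 107, 106, 96, 96, 97, 95, 95, 96, 97, 98, 94, 100, 99, 96, 96, 97, 96, 97, 100, 101, 98, 93, 95, 93, 96, 100, 104, 101, 99, 98, 97, 98, 103, 103, 46, 52, 49, 52, 51, 50, 54, 54, 51, 49, 49, 52, 49, 50, 51, 50, 53, 51, 56, 59, 59, 57, 54, 69, 103, 98, 94, 95, 96, 97, 99, 99, 96, 96, 99, 97, 93, 75, 70, 72]
[187, 188, 186, 187, 187, 187, 185, 186, 187, 187, 186, 187, 195, 81, 91, 95, 95, 96, 98, 97, 95, 96, 98, 96, 99, 97, 103, 66, 55, 59, 56, 89, 104, 100, 101, 102, 101, 103, 102, 101, 101, 102, 101, 98, 102, 105, 110, 53, 0, 8, 8, 3, 9, 11, 13, 15, 8, 5, 7, 8, 13, 11, 11, 5, 8, 10, 17, 16, 18, 15, 19, 24, 14, 22, 16, 20, 19, 19, 19, 19, 22, 15, 18, 20, 19]
270 228 0.034 -543.17  270 228 0.044 -541.08  
270 260 0.034 -561.45  270 260 0.044 -558.48  
270 283.5 0.034 -575.38  270 283.5 0.044 -571.73  
270 313 0.034 -593.5  270 313 0.044 -588.98  
315 242.5 0.034 -551.37  315 242.5 0.044 -548.89  
315 246 0.034 -553.37  315 246 0.044 -550.79
```

View pics/w13c.png

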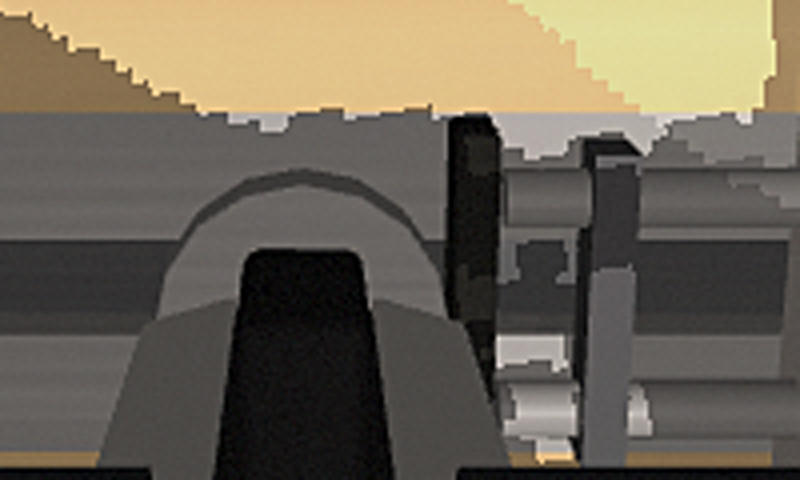

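Request:
arm_command:
  increments:
    - [0,-0.004,0.0005,0,0,0,0]
    - [0,-0.007,0.001,-0.001,0,0,0]
    - [0,-0.007,0.001,-0.001,0,0,0]

```text
clock: 14.9
eef_pos: [0.585, 0.0521, 0.0726]
orientation: [0.259, 3.117, -0.003]
wrist_force: [7.5, -8.9, 13.9]
width: 0.0137
```

```bash
python3 st.py; python3 -c "
from h import *
print(state()['orientation'], R.from_rotvec(state()['orientation']).as_matrix()[:,2])"
```

```text
14.9 pos [585.01  52.1   72.63] along 146.94 lat -568.66 F along -7.53 Fz 13.92 w 13.72 T [-2.461 -1.871 -0.085] yaw 170.51
[ 0.25871755  3.11746059 -0.00336078] [ 0.01318915 -0.00325057 -0.99990774]
```

Request:
arm_command:
  increments:
    - [0,0,0,-0.004,0,0,0]
    - [0,0,0,-0.008,0,0,0]
    - [0,0,0,-0.008,0,0,0]

```text
clock: 15.28
eef_pos: [0.5851, 0.0521, 0.0706]
orientation: [0.259, 3.117, -0.004]
wrist_force: [6.0, -10.0, 16.8]
width: 0.0135
```

```bash
python3 st.py; python3 - <<'E'
from h import *
import pickle
print(R.from_rotvec(state()['orientation']).as_matrix()[:,2])
d=cam("wrist");pickle.dump(d,open("w14.pkl","wb"))
crop(d,"pics/w14c.png",240,200,440,320,4)
E
```

```text
15.28 pos [585.07  52.11  70.55] along 146.95 lat -568.72 F along -8.86 Fz 16.8 w 13.48 T [-2.543 -1.661 -0.091] yaw 170.51
[ 0.01332455 -0.0034181  -0.99990538]
```

View pics/w14c.png

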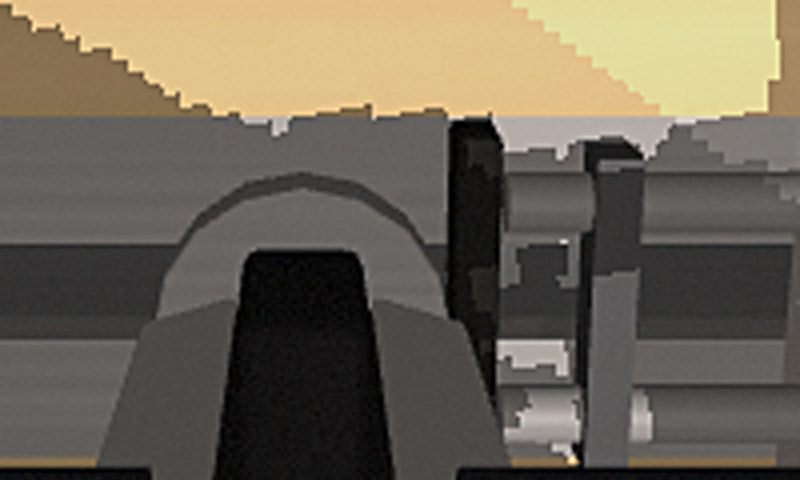

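Request:
arm_command:
  increments:
    - [0,0.013,-0.003,0,0,0,0.03]
    - [0,0.013,-0.003,0,0,0,0.06]
    - [0,0.013,-0.003,0,0,0,0.02]
    - [0,0.013,-0.003,0,0,0,-0.03]
    - [0,0.013,-0.003,0,0,0,-0.05]

```text
clock: 15.95
eef_pos: [0.5836, 0.0528, 0.0695]
orientation: [0.505, 3.096, -0.004]
wrist_force: [-2.2, -7.2, 17.7]
width: 0.0134
```

```bash
python3 st.py
```

```text
15.95 pos [583.58  52.79  69.46] along 147.38 lat -567.14 F along -7.42 Fz 17.68 w 13.41 T [-1.659  0.626  0.205] yaw 161.49
```

Request:
arm_command:
  increments:
    - [0,0,0,0,0,0,0.03]
    - [0,0,0,0,0,0,0.06]
    - [0,0,0,0,0,0,0.05]
    - [0,0,0,0,0,0,0.05]

```text
clock: 16.45
eef_pos: [0.5847, 0.0527, 0.0697]
orientation: [0.257, 3.125, -0.004]
wrist_force: [-0.4, -6.8, 17.0]
width: 0.0134
```

```bash
python3 st.py; python3 - <<'E'
from h import *
import pickle
print(R.from_rotvec(state()['orientation']).as_matrix()[:,2])
d=cam("wrist");pickle.dump(d,open("w15.pkl","wb"))
crop(d,"pics/w15c.png",240,200,440,320,4)
E
```

```text
16.45 pos [584.66  52.66  69.65] along 147.43 lat -568.22 F along -6.75 Fz 17.01 w 13.4 T [-1.773  0.102  0.144] yaw 170.61
[ 0.00580606 -0.0027965  -0.99997923]
```

View pics/w15c.png

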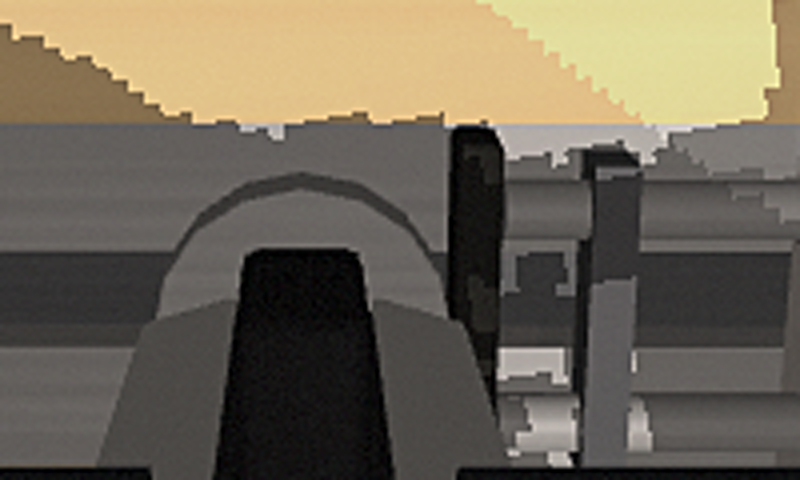

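Request:
arm_command:
  increments:
    - [0,-0.001,0,0,0,0,0.05]
    - [0,-0.001,0,0,0,0,0.07]
    - [0,-0.001,0,0,0,0,0.03]
    - [0,-0.001,0,0,0,0,0]
    - [0,-0.001,0,0,0,0,0]

```text
clock: 17.12
eef_pos: [0.5837, 0.0528, 0.0696]
orientation: [0.258, 3.126, -0.004]
wrist_force: [-1.4, -6.9, 18.3]
width: 0.0135
```

```bash
python3 st.py; python3 - <<'E'
from h import *
import pickle
print(R.from_rotvec(state()['orientation']).as_matrix()[:,2])
d=cam("wrist");pickle.dump(d,open("w16.pkl","wb"))
crop(d,"pics/w16c.png",240,200,440,320,4)
E
```

```text
17.12 pos [583.73  52.77  69.59] along 147.38 lat -567.29 F along -7.06 Fz 18.3 w 13.51 T [-1.698  0.358  0.041] yaw 170.57
[ 0.00477475 -0.00305979 -0.99998392]
```

View pics/w16c.png

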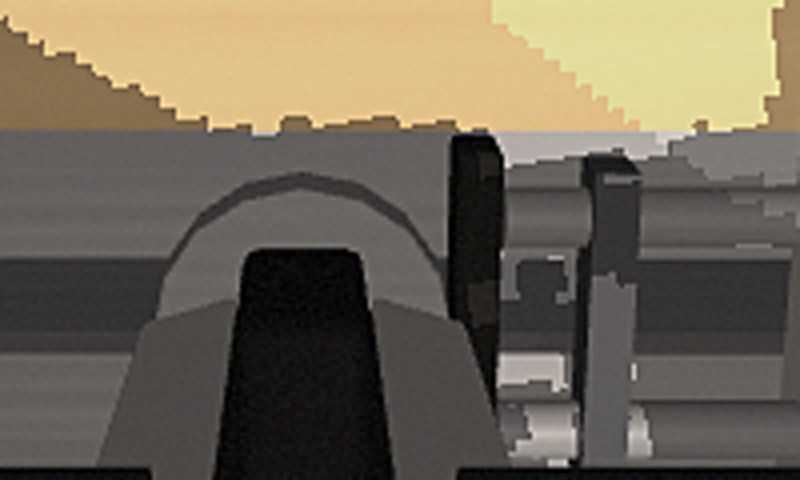

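Request:
arm_command:
  increments:
    - [0,0,0,0.008,0,0,0]
    - [0,0,0,0.016,0,0,0]
    - [0,0,0,0.024,0,0,0]
    - [0,0,0,0.03,0,0,0]
    - [0,0,0,0.03,0,0,0]

```text
clock: 17.8
eef_pos: [0.5837, 0.0528, 0.0774]
orientation: [0.257, 3.127, -0.003]
wrist_force: [0.9, -6.4, 9.5]
width: 0.0135
```

```bash
python3 st.py; python3 -c "
from h import *
print(R.from_rotvec(state()['orientation']).as_matrix()[:,2],state()['wrist_force'])"
```

```text
17.8 pos [583.65  52.78  77.38] along 147.39 lat -567.21 F along -6.22 Fz 9.53 w 13.46 T [-1.508 -0.251 -0.016] yaw 170.61
[ 0.00419083 -0.00197007 -0.99998928] [ 0.85882782 -6.44381282  9.53068974]
```

Request:
arm_command:
  increments:
    - [0,0,0,0.004,0,0,0]
    - [0,0,0,0.007,0,0,0]
    - [0,0,0,0.007,0,0,0]

```text
clock: 18.18
eef_pos: [0.5836, 0.0527, 0.0776]
orientation: [0.257, 3.128, -0.001]
wrist_force: [4.1, -5.3, -4.7]
width: 0.0138
```

```bash
python3 st.py
```

```text
18.18 pos [583.58  52.74  77.64] along 147.33 lat -567.15 F along -4.59 Fz -4.67 w 13.77 T [-1.235 -1.247 -0.004] yaw 170.61
```

Request:
arm_command:
  increments:
    - [0,0,0,0.003,0,0,0]
    - [0,0,0,0.003,0,0,0]

```text
clock: 18.42
eef_pos: [0.5835, 0.0527, 0.0777]
orientation: [0.257, 3.128, -0.0]
wrist_force: [5.9, -4.3, -11.0]
width: 0.0137
```

```bash
python3 st.py
```

```text
18.43 pos [583.52  52.7   77.7 ] along 147.29 lat -567.1 F along -3.26 Fz -11.03 w 13.73 T [-1.026 -1.625  0.021] yaw 170.61
```

Request:
arm_command:
  increments:
    - [0,0.002,0,-0.0045,0,0,0]
    - [0,0.004,0,-0.0045,0,0,0]
    - [0,0.004,0,-0.0045,0,0,0]

```text
clock: 18.8
eef_pos: [0.5837, 0.0528, 0.0776]
orientation: [0.257, 3.129, -0.002]
wrist_force: [2.1, -5.6, 0.7]
width: 0.0137
```

```bash
python3 st.py; python3 - <<'E'
from h import *
import pickle
print(R.from_rotvec(state()['orientation']).as_matrix()[:,2],state()['wrist_force'])
d=cam("wrist");pickle.dump(d,open("w17.pkl","wb"))
crop(d,"pics/w17c.png",240,200,440,320,4)
crop(cam("side"),"pics/s17c.png",260,120,360,230,6)
E
```

```text
18.8 pos [583.74  52.79  77.61] along 147.41 lat -567.29 F along -5.17 Fz 0.75 w 13.7 T [-1.254 -0.438  0.017] yaw 170.62
[ 0.00159843 -0.00168636 -0.9999973 ] [ 2.11748201 -5.58603846  0.74876722]
```

View pics/w17c.png

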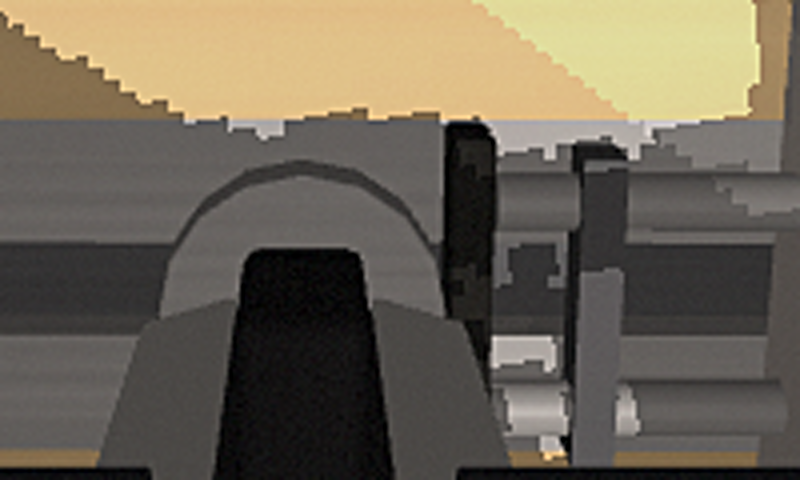

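View pics/s17c.png

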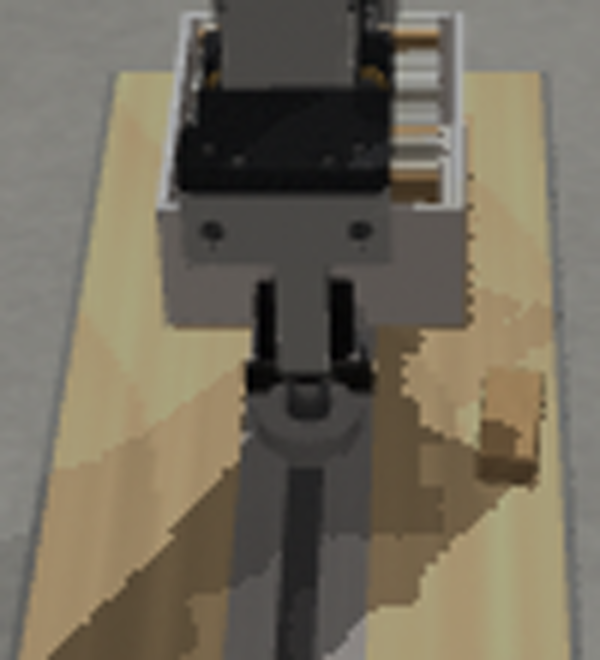

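Request:
arm_command:
  increments:
    - [0,0.0015,-0.0015,0.0005,0,0,0]
    - [0,0.0015,-0.003,0.001,0,0,0]
    - [0,0.0015,-0.003,0.001,0,0,0]

```text
clock: 19.27
eef_pos: [0.5837, 0.0527, 0.0776]
orientation: [0.256, 3.13, -0.001]
wrist_force: [1.4, -4.4, 0.6]
width: 0.0136
```

```bash
python3 st.py; python3 - <<'E'
from h import *
print(R.from_rotvec(state()['orientation']).as_matrix()[:,2],state()['wrist_force'])
E
```

```text
19.27 pos [583.73  52.69  77.63] along 147.31 lat -567.31 F along -4.11 Fz 0.59 w 13.64 T [-1.249 -0.646  0.035] yaw 170.66
[ 1.09509501e-03 -4.15006188e-04 -9.99999314e-01] [ 1.42849975 -4.39871113  0.59352414]
```

Request:
arm_command:
  increments:
    - [0,0.001,-0.002,0.001,0,0,0]
    - [0,0.001,-0.004,0.001,0,0,0]
    - [0,0.001,-0.004,0.001,0,0,0]

```text
clock: 19.65
eef_pos: [0.5837, 0.0526, 0.0776]
orientation: [0.255, 3.131, 0.002]
wrist_force: [2.1, -2.6, -4.5]
width: 0.0136
```

```bash
python3 st.py; python3 - <<'E'
from h import *
print(R.from_rotvec(state()['orientation']).as_matrix()[:,2],state()['wrist_force'])
E
```

```text
19.65 pos [583.69  52.58  77.65] along 147.2 lat -567.28 F along -2.25 Fz -4.46 w 13.58 T [-0.541 -0.899  0.031] yaw 170.7
[ 6.33116075e-04  1.20514098e-03 -9.99999073e-01] [ 2.10565768 -2.63266314 -4.4611123 ]
```

Request:
arm_command:
  increments:
    - [0,0.001,0,-0.0012,0,0,0]
    - [0,0.001,0,-0.0012,0,0,0]
    - [0.2,0.001,0,-0.0012,0,0,0]
    - [0.3,0.001,0,-0.0012,0,0,0]
    - [0.42,0.001,0,-0.0012,0,0,0]
  newtons: 20

```text
clock: 20.27
eef_pos: [0.5834, 0.0525, 0.0774]
orientation: [-0.255, -3.131, -0.001]
wrist_force: [0.3, 0.2, 0.1]
width: 0.035
```

Request:
arm_command:
  increments:
    - [0.42,0,0,0,0,0,0]
    - [0.42,0,0,0,0,0,0]
    - [0.42,0,0,0,0,0,0]

```text
clock: 20.65
eef_pos: [0.5836, 0.052, 0.0774]
orientation: [-0.255, -3.131, -0.0]
wrist_force: [0.6, 0.9, -0.9]
width: 0.0395
```

```bash
python3 st.py; python3 - <<'E'
from h import *
import pickle
d=cam("wrist");pickle.dump(d,open("w18.pkl","wb"));cv2.imwrite("pics/w18.png",d["image"][:,:,::-1])
crop(cam("side"),"pics/s18c.png",260,120,360,230,6)
E
```

```text
20.65 pos [583.64  51.98  77.36] along 146.59 lat -567.33 F along 0.97 Fz -0.95 w 39.5 T [ 0.043 -0.187 -0.024] yaw 170.68
```

View pics/w18.png

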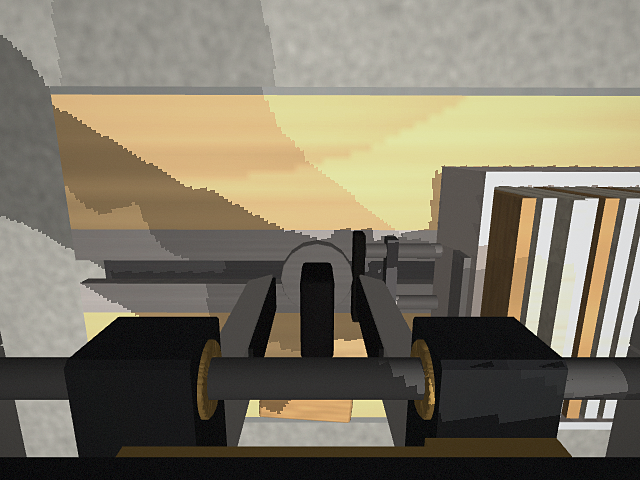

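View pics/s18c.png

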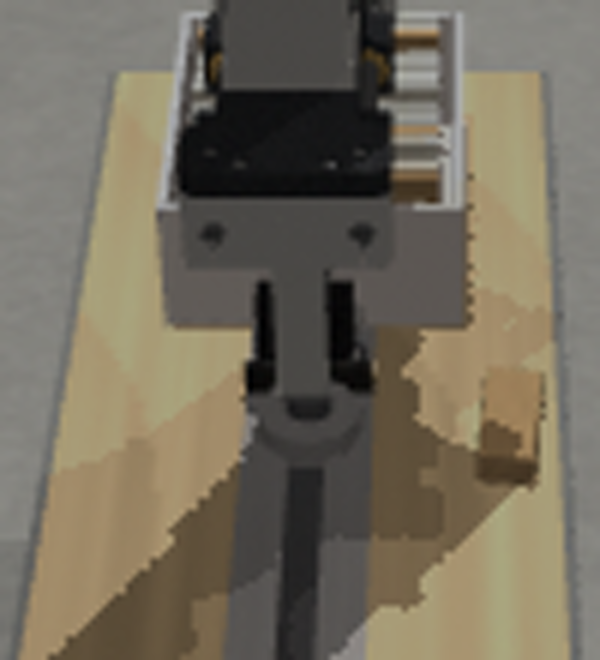

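Request:
arm_command:
  increments:
    - [0.42,0,0,0.08,0,0,0]
    - [0.42,0,0,0.2,0,0,0]
    - [0.42,0,0,0.35,0,0,0]
    - [0.42,0,0,0.5,0,0,0]
    - [0.42,-0.3,-0.3,0.5,0,0,0]

```text
clock: 21.38
eef_pos: [0.5439, 0.012, 0.2313]
orientation: [0.247, 3.122, 0.008]
wrist_force: [-0.9, -0.9, -0.4]
width: 0.0393
```

Request:
arm_command:
  increments:
    - [0.42,-0.1,-0.2,0,0,0,0]
    - [0.42,-0.2,-0.5,0,0,0,0]
    - [0.42,-0.2,-0.7,0,0,0,0]
    - [0.42,-0.2,-0.7,0,0,0,0]
    - [0.42,-0.2,-0.7,0,0,0,0]

```text
clock: 22.0
eef_pos: [0.4785, -0.2055, 0.227]
orientation: [-0.265, -3.13, 0.001]
wrist_force: [-0.2, 0.2, -0.5]
width: 0.0394
```

```bash
python3 st.py; python3 - <<'E'
from h import *
import pickle
D={n:cam(n) for n in("side","top","wrist")};pickle.dump(D,open("d19.pkl","wb"))
crop(D["side"],"pics/s19c.png",260,120,360,230,6)
crop(D["top"],"pics/t19c.png",135,185,325,300,4)
for n in D:cv2.imwrite(f"pics/{n}19.png",D[n]["image"][:,:,::-1])
E
```

```text
22.0 pos [ 478.47 -205.52  226.95] along -124.63 lat -505.62 F along 0.16 Fz -0.46 w 39.4 T [ 0.061 -0.157  0.003] yaw 170.33
```

View pics/s19c.png

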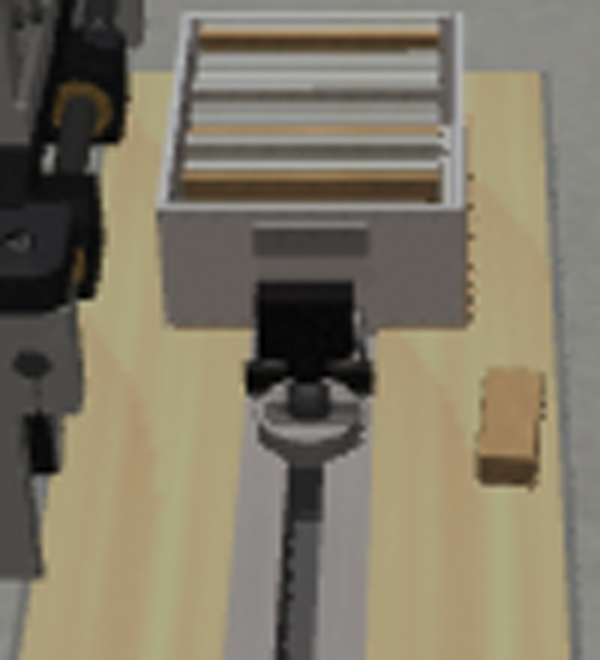

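View pics/top19.png

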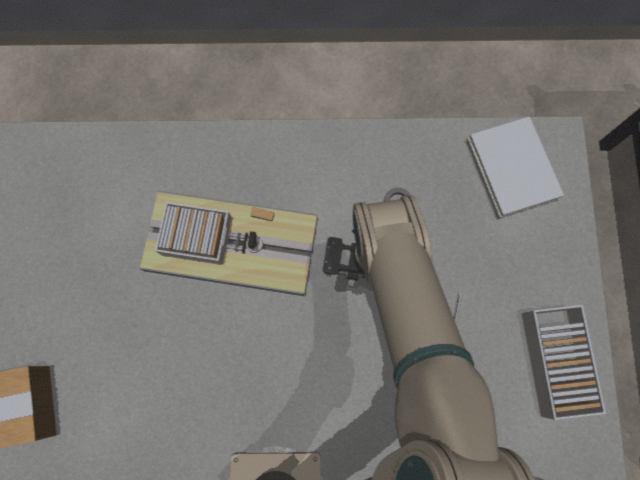

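View pics/side19.png

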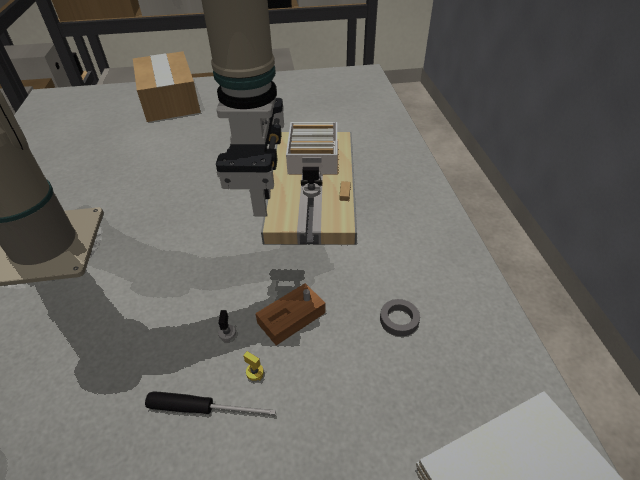

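View pics/t19c.png

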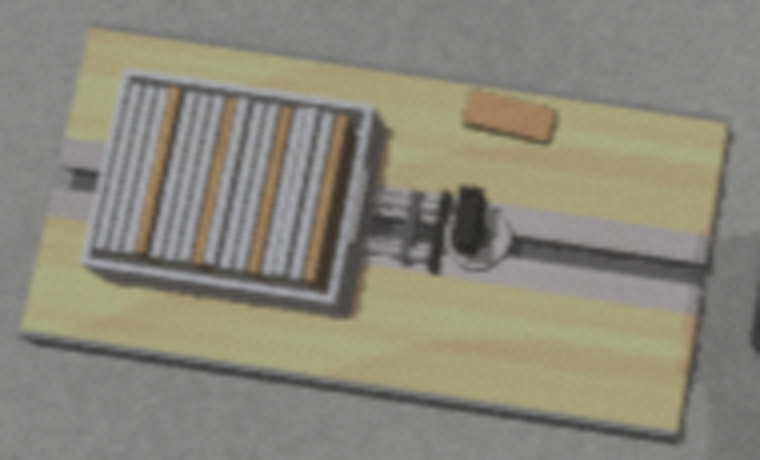

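```bash
python3 - <<'E'
from bench import bot,state
print(state()["clock"]);print(bot.hand_in())
E
```

```text
22.15
the job is handed in; nothing more can be done
None
```

I took the anchor from the block and dropped its foot into the slot about 75 mm short of the buffer. I slid it up until it bore on the buffer at about 6–7 N. I then pressed it down about 22–23 mm, gave it a quarter turn, let it spring up to lock, released it and backed the arm off. I handed in at 22 s of the 48 s.

**What the last checks showed**
- **Lock:** the rise stopped about 15 mm below the deck top. One step up overshot, so I pulled upward with about 9 N for a moment and then relaxed it. This also showed the foot was caught under the lips.
- **After release:** the last side and top pictures show the anchor upright and crosswise, with its collar against the visibly pushed-in buffer. By position, the buffer is compressed about 2.5 mm, or about 6 N.
- **Bystanders:** the label box, tape and screwdriver look unmoved in the last pictures. The gripper's shadow lay over the pin, but it was in place.

**What did not go cleanly**
- **Sideways drift:** the twist rolled the collar about 2 mm sideways in the slot. Pushing it back stalled at about 7.5 N sideways. Small twists of 7–13° either way brought it back to about 0.6 mm off centre by the camera, before I let it rise.
- **Higher buffer push:** the force along the slot read up to about 9 N during the twist and this correction. I eased it before release.
- **Final push not measured:** with the hand off I had no direct force reading, so the 6 N is inferred from position only.

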